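# Secure the coupling pin of a bench tensile stand with its R-clip

### The job

Get the tensile stand's coupling ready for a pull: push the headed pin fully home into the clevis, then take the larger R-clip from the drilled block, find the cross-hole in the pin's far end with its straight leg (the pin turns in its bores, so use the leg to bring the hole upright) and press the clip down until its bent leg rides over the pin and snaps in round it. The coupling hangs on a delicate load cell: feel your way, never lean on the stand or its pin with more than about 35 N, and leave everything else on the bench where it is.

Things in the scene. Friction and masses are not known exactly. Their poses are not given: they have to be found in the camera images.
- stand: Tensile stand fixed to the bench, bed 110 x 520 mm, 28 mm high. Origin on the bench under the coupling; x along the pin from head to far end (away from the robot), y along the stand (pull axis, 85 mm up), z up. Load cell and drive housing at y = 55 to 246 mm (tops 114, 138 mm high), vice grips, post and handwheel at y = -66 to -270 mm (tops 110 to 128 mm).
- coupling (a point): Centre of the coupling, 85 mm above the stand's origin, axes as the stand's: a steel clevis, two cheeks each 14 mm thick with outer faces at x = -25 and +25 mm and tops 18 mm above this point, holding a link's 20 mm tongue between them. The pin passes through here along x. A plain round pin, it can turn in its bores (0.08 N m of drag): its hole was left up to 0.75 rad off upright, either way.
- pin (a joint): Slide (m) of the headed steel pin, 24 mm diameter, in the clevis: 0 = fully home, head hard against the near cheek (solid stop); starts at 0.016 to 0.028, drawn out towards the robot, cross-hole hidden in the clevis. Head: flat disc 34 mm diameter, 8 mm thick; its outer face is at stand x = -(33 mm + this value). Pushed in along the stand's +x; drags with about 3.5 N and stays where left.
- hole_home (a point): Where the middle of the pin's cross-hole lies once the pin is home: on the pin's axis, 33 mm along x from the coupling's centre, 11 mm from the pin's far end, 8 mm beyond the far cheek. Fixed to the stand, axes as the stand's. The hole: through the 24 mm pin, 6.5 mm diameter, edges broken 0.5 mm, mouth 12 mm from this point, above it when the hole is upright.
- clip: The larger R-clip, bright 5 mm steel wire, 102 mm long, about 57 g, standing upright with its straight leg in the block; may lean a few degrees. Origin at the blunt tip of the straight leg (0.5 mm chamfer), z up that leg to the coil, x from it to the bent leg. On the pin its x-z plane stands across the pin, bent leg on either side. A smaller one (76 mm) stands in the same block.
- clip_coil (a point): Centre of the clip's double coil, 88 mm above the tip of the straight leg and 10.5 mm to the bent-leg side of it: a disc 26 mm in diameter (across x and z) and 10 mm thick (along the clip's y). The place to grip it, across its 10 mm or its 26 mm. Axes as the clip's.
- clip_seat (a point): Point on the axis of the straight leg, 42 mm above its tip, that lies at the middle of the pin's cross-hole when the clip is home. Axes as the clip's.
- clip_tip (a point): Tip of the clip's straight leg (the same point as the clip's origin). Axes as the clip's.
- clip_leg (a joint): Opening of the bent leg about the coil (rad, 0 = relaxed). Its flared end is 20 mm above the straight leg's tip, so the straight leg is well into the pin before the bent leg meets it. It opens about 0.065 to ride over the pin, under a push of some 10 to 15 N, and snaps back to near 0 when home, the top of its bow then on the pin (solid stop).
- block: Drilled aluminium accessory block fixed to the bench, 46 x 124 x 36 mm (x, y, z), origin under its centre. The larger clip stands at y = -32 mm, 20 mm deep in its hole, the smaller one at y = +34 mm; lift a clip 25 mm straight up to free it.
- small_clip: The smaller R-clip, bright steel wire 3.6 mm, 76 mm long; stays in the block.
- amber_jar: Amber jar, 52 mm diameter, 75 mm high; stands aside. Origin under it.
- vial: Small capped glass vial, 24 mm diameter, 50 mm high, standing on the bench between robot and stand. Origin under it.
- pot: White round pot, 60 mm diameter, 45 mm high; stands aside. Origin under it.
- hex_key: Black L-shaped hex key, 70 x 25 mm, 6 mm thick, lying on the bench between robot and stand.
- specimen: White flat test bar, 100 x 22 x 5 mm, lying on the bench between robot and stand.

How it is judged:
By the outcome, as a careful person would: the job done as asked, in the order asked, and still so for the second after the job is handed in, with the robot touching nothing.
It also fails if it takes over 72 s, if anything falls off the work surface, if the arm or the gripper's body presses on something with over 40 N, if the wrist force passes 120 N, or if a joint passes its speed limit or range.

### The arm

A 6-joint arm with a two-finger parallel gripper is mounted at the origin on the work surface. World frame = base frame: x ahead of the robot, y to its left, z up, the work surface at z = 0. Lengths are in m, angles in rad, forces in N, time in s.
With the tool pointing down it reaches from about 0.325 to 0.775 m from the base axis. Payload 5.5 kg.
Tool frame: the origin (TCP) lies between the finger pads; the fingertips stand 25 mm ahead of it and the grasp point (between the pads) lies 6 mm ahead of it; y points along the fingers, x is the direction in which the jaws open and shut, and the axes are right-handed (so a half turn about y gives the same grasp; the last joint's range is limited). The gripper opens to 85 mm and grips with 20 to 120 N. Pads are 22 mm wide; open, the fingers measure 114 mm over their backs; the gripper's body (76 mm by 85 mm) begins 54 mm behind the grasp point. The pads swing forward as they close: fully open they stand 13 mm farther back than shut.
Start: joints at [1.162, 0.091, 1.231, -0, 1.82, -0.057], TCP at [0.207, 0.563, 0.256] pointing down, gripper open.
Joint ranges: [-2.87, 2.87], [-0.86, 2.18], [0.17, 2.46], [-1.51, 4.65], [0.06, 2.69], [-2.65, 2.65]. Speed limits (rad/s): [2.57, 2.57, 3.01, 3.14, 3.14, 3.14].

### API

Orientations are given as a unit quaternion [x, y, z, w].
In Python, from workcell import r gives the robot as it stands.
- The arm moves only by the shell command python3 -m jog 'ROWS'. ROWS is JSON, a list of rows, each an object with "linear": the shift along the world's x, y, z in units of 50 mm (1.0 is 50 mm), a list of three; "twist": the turn about the world's z in units of 8 degrees (1.0 is 8 degrees); "grip": the gripper command: -1 is fully open, 1 is shut, values between are in proportion. A call has exactly 10 rows; each row is the pose to reach, as a shift and turn from the pose commanded when the call began; what a row does not reach only later rows make up. A row lasts 1/10 s, in which the tool goes at most 50 mm and 8.59 degrees, less where a joint would pass 70% of its speed; a pose out of reach is approached as far as the arm can. A call with a gripper value outside its range is refused whole. The fingers move at their own pace and stop on an object; the grip force is fixed at half the most. Time passes only in rows, so rows that repeat a pose let the fingers close, or fill a call up. It gives the time, the measured TCP pose, the force and the opening at its end, in the units of the state.
- r.read_state(): the state, without advancing time (a new reading comes with each control period).
- r.snapshot(name): name is "scene" or "top" or "wrist"; returns a dict with "image" (400x640x3 uint8, red, green, blue), "fx", "fy", "cx", "cy" (pixels), "distortion" ([k1, k2, p1, p2, k3] as OpenCV has them; the pictures are not rectified), "pose" (4x4, takes a point from camera to world coordinates). Camera axes: x right, y down, z forward; pixel columns grow to the right and rows downward; lengths in m; the calibration is good to about 2 mm. A picture is of the moment at which its call begins. There is no depth.
- r.job_done(): hands the job in, once; it reports no verdict.
Trained networks look in a picture, given as the dict that the camera call returned (one of the last four; its "shot" number tells which), for a name from the list of things; names that differ only in an ending like _2 or _b are one class to them, and where a whole thing is asked for, a point or a joint stands for the part that bears it (a point fixed in the world has none). Each returns a list of dicts, best first, with "conf" (0 to 1); they miss things now and then, are a little off and sometimes report something else, mostly with a low value. They report only what shows in the picture. A call takes as long as a camera call.
- r.outline_of(query, picture): "region" (400x640 bool, what is visible of it) and "xy" ([column, row] in pixels, amid what is visible of it).
The state is a dict: "t": time; "q": joint angles; "joint_vel": joint speeds; "joint_torque": joint torques, N m; "eef_pos": TCP position; "tcp_rot": TCP orientation; "contact_force": force on the tool from outside, world axes, zero at the start; "ft_torque": the same for the moment, N m; "grip_width": opening from 0.0 (shut) to 1.0 (fully open).
Only numpy, scipy, OpenCV 4.12 (cv2) and the standard library are available. Lean on these libraries where they do the work, as an engineer would, in place of code of your own. Each camera call takes 0.05 s, during which the arm holds its last target.

## Working session

There is one attempt and no reset: what is moved stays moved. The work goes in short steps, Python scripts to look and compute and a shell command to move; the robot and the scene stay as the last step left them, time stands still between calls to the robot, and variables do not carry over. Pictures are saved under pics/ and viewed, and the job is handed in when it is done.

```bash
ls; mkdir -p pics; python3 - <<'E'
from workcell import r
import cv2,json
print(r.read_state())
for n in("scene","top","wrist"):
    s=r.snapshot(n); cv2.imwrite(f"pics/{n}0.png",s["image"][:,:,::-1])
    print(n,s["fx"],s["fy"],s["cx"],s["cy"],s["distortion"],s["pose"],s["shot"])
E
```

```text
pics
{'t': 0.0, 'q': array([ 1.16230473e+00,  9.19435713e-02,  1.23188722e+00, -2.71987044e-06,
        1.81980240e+00, -5.67212416e-02]), 'joint_vel': array([-0.00054619, -0.00080037,  0.0012751 , -0.0012317 ,  0.00150626,
       -0.00229202]), 'joint_torque': array([ 3.91040274e-03, -4.58714890e+01, -4.18042302e+01,  3.55320990e-04,
        1.09638943e-02,  3.79004723e-05]), 'eef_pos': array([0.20666027, 0.56304454, 0.25509935]), 'tcp_rot': array([ 0.58015531,  0.40418225, -0.40540925, -0.57939612]), 'contact_force': array([-0.09319164,  0.3642117 ,  0.14760969]), 'ft_torque': array([-0.02376194,  0.02058716, -0.01449063]), 'grip_width': 1.0043419898521182}
scene 388.5651507807782 388.5651507807782 318.44053812502193 195.40212329693657 [-0.05732786  0.          0.          0.          0.        ] [[ 0.65751888  0.47955446 -0.58111655  1.06133179]
 [ 0.75323231 -0.43641284  0.49212287 -0.46344823]
 [-0.01760701 -0.76129584 -0.6481656   0.6890947 ]
 [ 0.          0.          0.          1.        ]] 1
top 446.8835956025673 446.8835956025673 321.9277740110168 193.60639792700167 [-0.08474248  0.          0.          0.          0.        ] [[ 0.02546047 -0.98606357  0.16440922  0.28235939]
 [-0.9996506  -0.02628148 -0.00281999 -0.0121934 ]
 [ 0.00710161 -0.16427998 -0.98638819  1.48684363]
 [ 0.          0.          0.          1.        ]] 2
wrist 327.1609529374729 327.1609529374729 321.20884429235684 198.60795364617596 [-0.02032489  0.          0.          0.          0.        ] [[ 0.34613553  0.90376562  0.25178939  0.14295385]
 [ 0.93818187 -0.33279753 -0.09518714  0.58662781]
 [-0.00223197  0.26917189 -0.96308957  0.37194498]
 [ 0.          0.          0.          1.        ]] 3
```

View pics/scene0.png

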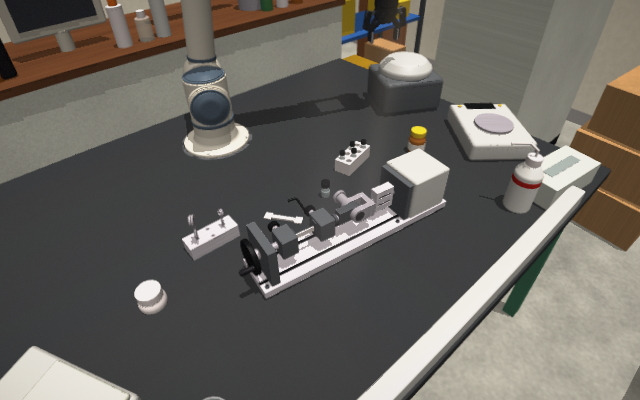

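View pics/top0.png

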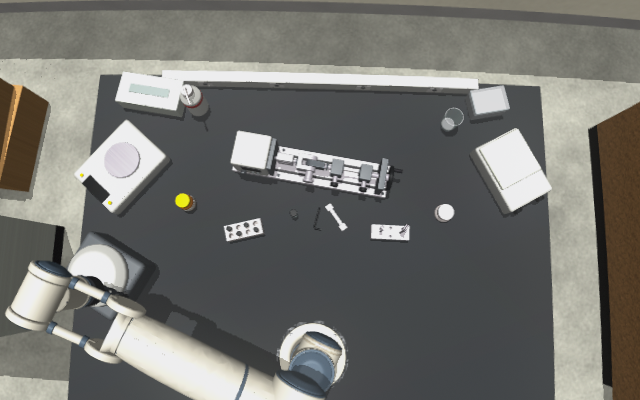

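View pics/wrist0.png

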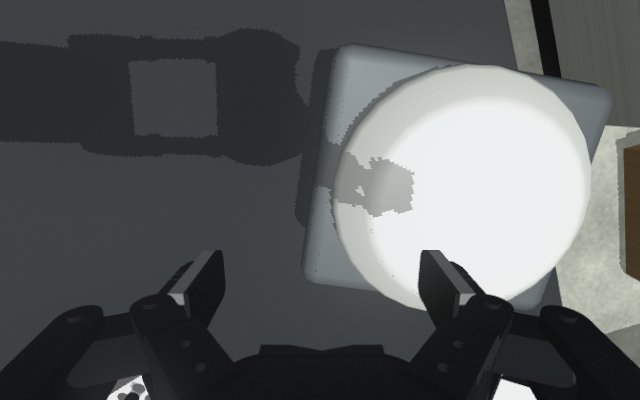

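```bash
cat > h.py <<'E'
import numpy as np, cv2
from workcell import r
def K(s): return np.array([[s["fx"],0,s["cx"]],[0,s["fy"],s["cy"]],[0,0,1.]])
def ray(s,uv):
    p=cv2.undistortPoints(np.array(uv,float).reshape(-1,1,2),K(s),np.array(s["distortion"],float))[:,0]
    d=np.c_[p,np.ones(len(p))]@s["pose"][:3,:3].T
    return s["pose"][:3,3],d
def at_z(s,uv,z):
    o,d=ray(s,uv); t=(z-o[2])/d[:,2]; return o+d*t[:,None]
def proj(s,P):
    P=np.asarray(P,float).reshape(-1,3); Pc=(P-s["pose"][:3,3])@s["pose"][:3,:3]
    return cv2.projectPoints(Pc,np.zeros(3),np.zeros(3),K(s),np.array(s["distortion"],float))[0][:,0]
def tri(obs):
    A=np.zeros((3,3));b=np.zeros(3)
    for s,uv in obs:
        o,d=ray(s,[uv]);d=d[0]/np.linalg.norm(d[0]);M=np.eye(3)-np.outer(d,d);A+=M;b+=M@o
    return np.linalg.solve(A,b)
def save(s,n,box=None,k=1):
    im=s["image"][:,:,::-1]
    if box: x0,y0,x1,y1=box; im=im[y0:y1,x0:x1]
    if k!=1: im=cv2.resize(im,None,fx=k,fy=k,interpolation=cv2.INTER_CUBIC)
    cv2.imwrite(f"pics/{n}.png",im)
def rect(m):
    return cv2.minAreaRect(np.argwhere(m)[:,::-1].astype(np.float32))
E
python3 - <<'E'
from h import *
for n in("top","scene"):
    s=r.snapshot(n)
    for q in("stand","block","clip","small_clip","pin","vial","amber_jar","pot","hex_key","specimen"):
        L=r.outline_of(q,s)
        for l in L[:2]:
            print(n,q,round(l["conf"],2),np.round(l["xy"]),at_z(s,[l["xy"]],0.02).round(3)[0],l["region"].sum(),rect(l["region"]))
    save(s,n+"z",(210,110,460,260) if n=="top" else (170,120,460,300),2.7 if n=="scene" else 3.2)
E
```

```text
top stand 0.57 [305. 165.] [0.622 0.042 0.02 ] 5787 ((314.9880065917969, 164.84909057617188), (169.71908569335938, 42.781639099121094), 10.713123321533203)
top block 0.3 [445. 213.] [ 0.471 -0.427  0.02 ] 262 ((443.5, 212.5), (17.0, 17.0), 90.0)
top pin 0.53 [307. 179.] [0.576 0.034 0.02 ] 98 ((306.5, 176.0), (12.0, 9.0), 90.0)
top vial 0.37 [294. 212.] [0.462 0.074 0.02 ] 45 ((293.0, 213.5), (7.0, 6.0), 90.0)
top amber_jar 0.53 [184. 200.] [0.494 0.444 0.02 ] 265 ((185.50001525878906, 201.00001525878906), (19.091880798339844, 16.26345443725586), 45.0)
top pot 0.59 [443. 214.] [ 0.469 -0.42   0.02 ] 238 ((443.5, 212.5), (15.0, 17.0), 90.0)
top hex_key 0.61 [316. 214.] [0.458 0.001 0.02 ] 12 ((317.0846252441406, 218.9769287109375), (1.1648703813552856, 20.024677276611328), 3.1798300743103027)
top specimen 0.66 [335. 217.] [ 0.449 -0.062  0.02 ] 122 ((334.9615173339844, 216.69229125976562), (29.399110794067383, 6.379053115844727), 56.3099365234375)
scene stand 0.69 [344. 226.] [0.591 0.014 0.02 ] 12280 ((341.8150634765625, 217.70057678222656), (74.68016052246094, 233.45220947265625), 6
[... 662 characters left out ...]
 [338. 199.] [0.508 0.074 0.02 ] 145 ((339.25, 196.74998474121094), (11.31370735168457, 13.435027122497559), 45.0)
scene vial 0.43 [326. 184.] [0.438 0.091 0.02 ] 149 ((325.0, 188.0), (18.0, 8.0), 90.0)
scene amber_jar 0.54 [415. 137.] [0.453 0.466 0.02 ] 385 ((416.5, 138.5), (25.0, 17.0), 90.0)
scene amber_jar 0.25 [326. 190.] [0.459 0.074 0.02 ] 166 ((324.5, 188.0), (18.0, 9.0), 90.0)
scene pot 0.93 [149. 302.] [ 0.481 -0.435  0.02 ] 851 ((150.47938537597656, 297.45361328125), (32.084938049316406, 31.37419891357422), 66.03751373291016)
scene specimen 0.6 [285. 218.] [ 0.47  -0.075  0.02 ] 197 ((283.0224609375, 217.85189819335938), (38.17040252685547, 7.0708136558532715), 8.615649223327637)
```

View pics/topz.png

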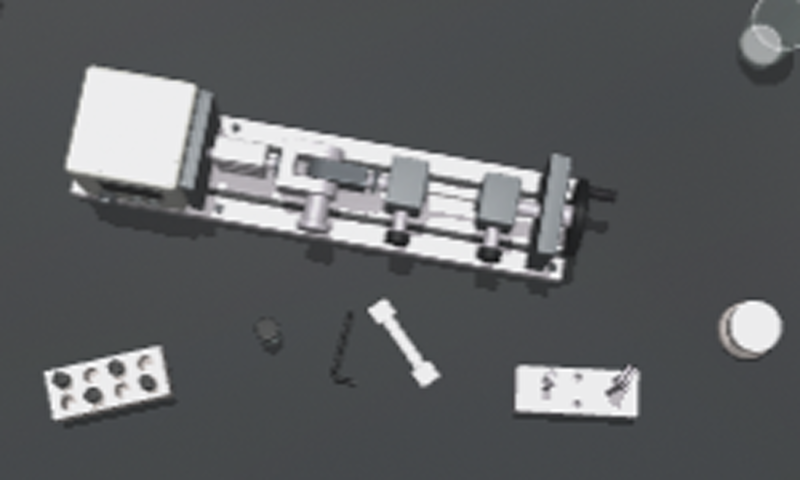

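View pics/scenez.png

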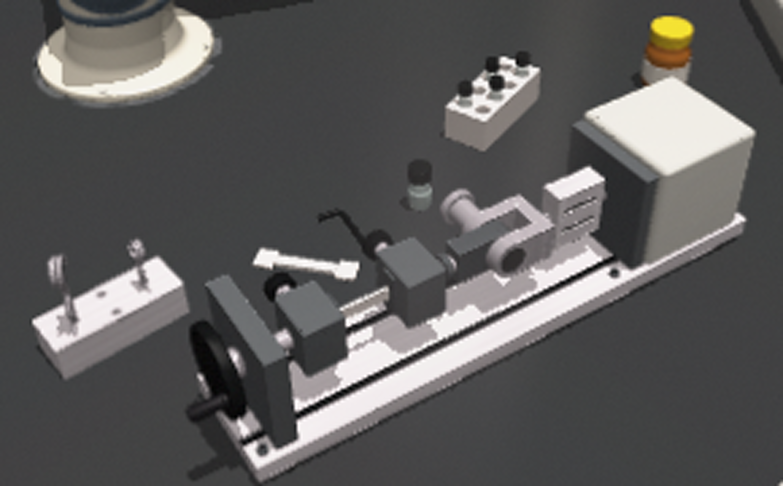

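```bash
python3 -m jog '[{"linear":[0.3,-0.5,0.6],"twist":0,"grip":-1},{"linear":[0.8,-1.4,0.9],"twist":0.3,"grip":-1},{"linear":[1.3,-2.3,0.9],"twist":0.6,"grip":-1},{"linear":[1.8,-3.2,0.9],"twist":0.9,"grip":-1},{"linear":[2.3,-4.1,0.9],"twist":1.25,"grip":-1},{"linear":[2.8,-5.0,0.9],"twist":1.25,"grip":-1},{"linear":[3.3,-5.9,0.9],"twist":1.25,"grip":-1},{"linear":[3.8,-6.8,0.9],"twist":1.25,"grip":-1},{"linear":[4.3,-7.7,0.9],"twist":1.25,"grip":-1},{"linear":[4.7,-8.5,0.9],"twist":1.25,"grip":-1}]'
python3 - <<'E'
from h import *
s=r.snapshot("wrist");save(s,"w1");print(r.read_state()["eef_pos"],s["pose"][:3,3])
for n in("pin","stand"):
  for l in r.outline_of(n,s)[:2]: print(n,l["conf"],l["xy"],rect(l["region"]))
E
```

```text
t: 2.25
eef_pos: [0.4384, 0.1439, 0.3015]
tcp_rot: [0.542, 0.454, -0.453, -0.542]
contact_force: [0.8, 1.2, -0.0]
grip_width: 0.999
[0.44114868 0.13753681 0.30097389] [0.37140005 0.15582043 0.41817994]
pin 0.84 [244.2, 300.1] ((242.5, 302.5), (39.0, 29.0), 90.0)
pin 0.15 [9.1, 199.7] ((17.60000228881836, 202.8000030517578), (17.076295852661133, 42.37451934814453), 71.56504821777344)
stand 0.63 [286.8, 303.1] ((219.1701202392578, 313.5162353515625), (100.92462158203125, 429.2142028808594), 89.09919738769531)
```

View pics/w1.png

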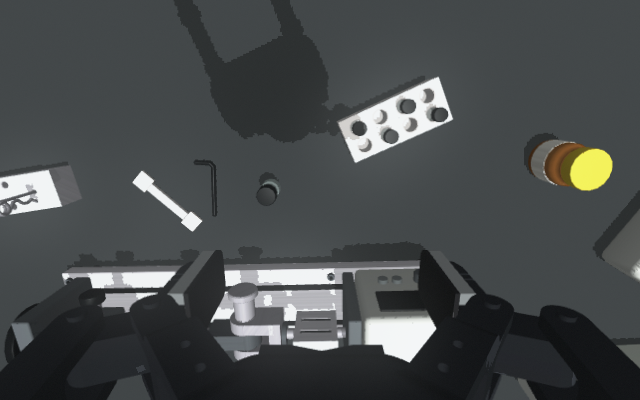

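```bash
python3 -m jog '[{"linear":[0.4,-0.3,0],"twist":0,"grip":-1},{"linear":[0.8,-0.6,0],"twist":0,"grip":-1},{"linear":[1.3,-1.0,0],"twist":0,"grip":-1},{"linear":[1.9,-1.4,0],"twist":0,"grip":-1},{"linear":[2.5,-1.7,0],"twist":0,"grip":-1},{"linear":[2.8,-1.8,0],"twist":0,"grip":-1},{"linear":[2.8,-1.8,0],"twist":0,"grip":-1},{"linear":[2.8,-1.8,0],"twist":0,"grip":-1},{"linear":[2.8,-1.8,0],"twist":0,"grip":-1},{"linear":[2.8,-1.8,0],"twist":0,"grip":-1}]'
python3 - <<'E'
from h import *
s=r.snapshot("wrist");save(s,"w2");print(r.read_state()["eef_pos"],s["pose"][:3,3])
for n in("pin","stand"):
  for l in r.outline_of(n,s)[:2]: print(n,l["conf"],l["xy"],rect(l["region"]),at_z(s,[l["xy"]],0.085))
E
```

```text
t: 3.4
eef_pos: [0.5772, 0.0568, 0.302]
tcp_rot: [0.542, 0.454, -0.454, -0.542]
contact_force: [0.7, 0.2, 0.1]
grip_width: 1.0
[0.57724014 0.05664222 0.30196695] [0.5101295  0.06864329 0.41863909]
pin 0.61 [293.9, 170.6] ((292.5, 174.0), (38.0, 35.0), 90.0) [[0.56762725 0.02957359 0.085     ]]
pin 0.5 [310.9, 202.8] ((292.49993896484375, 210.99996948242188), (540.9998779296875, 133.99996948242188), -0.0) [[0.60486018 0.04046474 0.085     ]]
stand 0.97 [314.3, 203.5] ((292.5, 211.5), (135.0, 539.0), 90.0) [[0.60626146 0.04388086 0.085     ]]
```

View pics/w2.png

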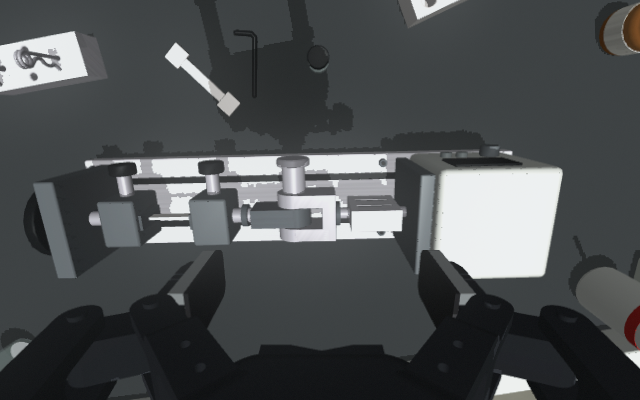

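```bash
python3 - <<'E'
from h import *
s=r.snapshot("wrist");save(s,"w2z",(220,140,420,260),4)
print(at_z(s,[[88,162],[512,152]],0.028))
E
```

```text
[[ 0.52245794 -0.22197093  0.028     ]
 [ 0.60155588  0.28429587  0.028     ]]
```

View pics/w2z.png

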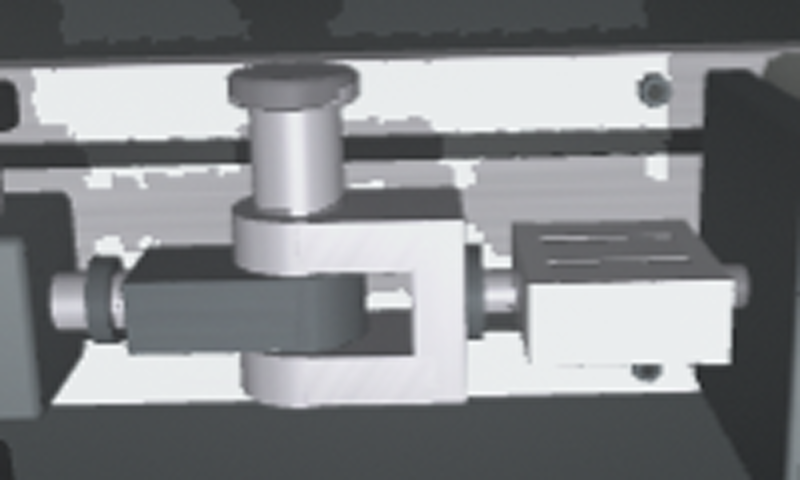

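```bash
python3 - <<'E'
from h import *
s=r.snapshot("wrist")
P=at_z(s,[[335,195.2],[336.2,240],[300,241],[293,194.2]],0.103);print(P)
d=P[1]-P[0];print(np.linalg.norm(d),np.degrees(np.arctan2(d[1],d[0])))
# bed edge yaw
Q=at_z(s,[[88,162],[512,152]],0.028);e=Q[1]-Q[0];yaw=np.arctan2(-e[0],e[1]);print(np.degrees(yaw))
# head
def W(o,p,yaw):
    c,sn=np.cos(yaw),np.sin(yaw);p=np.atleast_2d(p).astype(float);return np.c_[o[0]+c*p[:,0]-sn*p[:,1],o[1]+sn*p[:,0]+c*p[:,1],p[:,2]]
# fit
from scipy.optimize import least_squares
obs=[((-.025,None,.103),(335,195.2)),((.025,None,.103),(336.2,240)),((.025,None,.103),(315,240.5)),((-.055,None,.028),(88,162)),((-.055,None,.028),(512,152)),((None,0,.085),(294.5,190))]
def f(v):
    res=[]
    for (x,y,z),uv in obs:
        p=at_z(s,[uv],z)[0][:2]-v[:2];c,sn=np.cos(v[2]),np.sin(v[2]);l=[c*p[0]+sn*p[1],-sn*p[0]+c*p[1]]
        res.append(l[0]-x if x is not None else l[1]-y)
    return np.array(res)*1000
o=least_squares(f,[.6,.03,yaw]);print(o.x,np.degrees(o.x[2]),f(o.x))
v=o.x
for q in(.016,.02,.024,.028):
    print(q,proj(s,W(v[:2],[[-.033-q,0,.102],[-.025-q,0,.102],[-.025-q,0,.097],[-.025,0,.097],[.044-q,0,.097]],v[2])).round(1).tolist())
E
```

```text
[[0.59643824 0.0664146  0.103     ]
 [0.64414953 0.05963256 0.103     ]
 [0.63858131 0.02242776 0.103     ]
 [0.5879848  0.02536336 0.103     ]]
0.04819090516666144 -8.090252102757155
-8.891399711232994
[ 0.61457244  0.02128906 -0.15446841] -8.850388013897899 [ 1.38933327e-01 -1.67440248e+00 -1.64298527e+00  1.40588947e+00
  1.77256496e+00 -2.37840130e-10]
0.016 [[292.1, 172.2], [292.5, 180.2], [292.9, 179.1], [293.6, 194.5], [296.0, 242.8]]
0.02 [[291.9, 168.2], [292.3, 176.2], [292.7, 175.2], [293.6, 194.5], [295.8, 239.3]]
0.024 [[291.7, 164.1], [292.1, 172.2], [292.5, 171.2], [293.6, 194.5], [295.6, 235.7]]
0.028 [[291.5, 160.1], [291.9, 168.2], [292.3, 167.3], [293.6, 194.5], [295.5, 232.2]]
```

```bash
python3 -m jog '[{"linear":[-0.5,-0.1,0],"twist":0,"grip":1},{"linear":[-1.2,-0.3,-0.3],"twist":0.18,"grip":1},{"linear":[-1.43,-0.37,-0.9],"twist":0.18,"grip":1},{"linear":[-1.43,-0.37,-1.7],"twist":0.18,"grip":1},{"linear":[-1.43,-0.37,-2.5],"twist":0.18,"grip":1},{"linear":[-1.43,-0.37,-3.2],"twist":0.18,"grip":1},{"linear":[-1.43,-0.37,-3.7],"twist":0.18,"grip":1},{"linear":[-1.43,-0.37,-4.04],"twist":0.18,"grip":1},{"linear":[-1.43,-0.37,-4.04],"twist":0.18,"grip":1},{"linear":[-1.43,-0.37,-4.04],"twist":0.18,"grip":1}]'
python3 - <<'E'
from h import *
s=r.snapshot("wrist");save(s,"w3");print(r.read_state()["eef_pos"],r.read_state()["contact_force"])
s=r.snapshot("scene");save(s,"s3",(270,150,430,260),5)
E
```

```text
t: 4.65
eef_pos: [0.5064, 0.0373, 0.0998]
tcp_rot: [0.537, 0.461, -0.461, -0.537]
contact_force: [-0.8, -0.7, 1.0]
grip_width: 0.001
[0.50693501 0.03735793 0.10065931] [ 0.48928937 -0.60175579 -0.43609243]
```

View pics/w3.png

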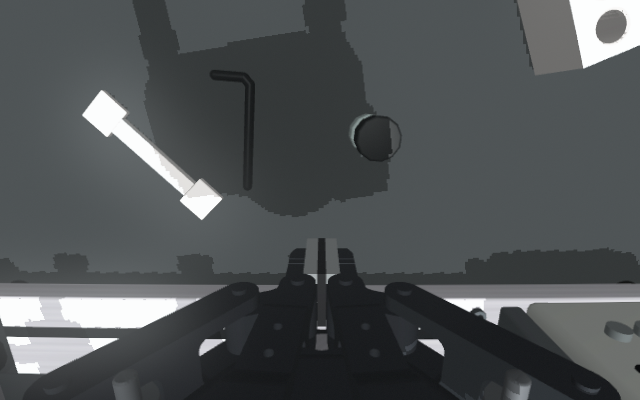

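View pics/s3.png

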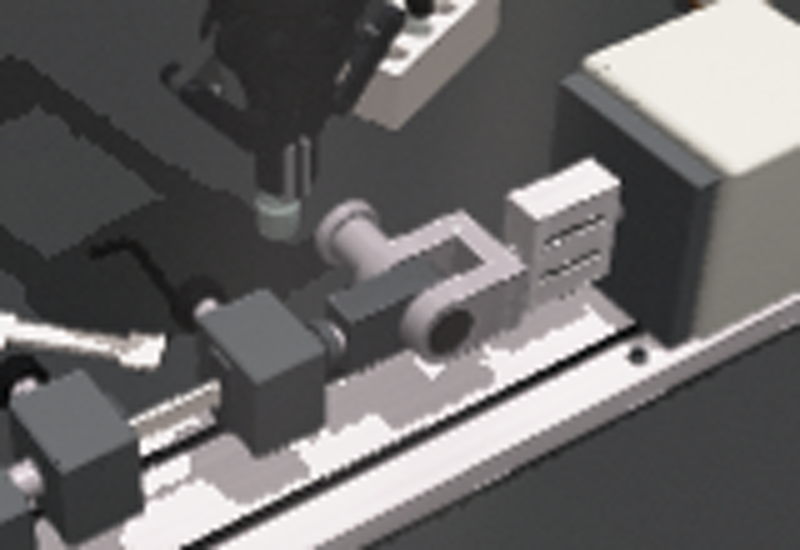

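```bash
python3 -m jog '[{"linear":[0.1,-0.015,0],"twist":0,"grip":1},{"linear":[0.2,-0.031,0],"twist":0,"grip":1},{"linear":[0.3,-0.046,0],"twist":0,"grip":1},{"linear":[0.4,-0.062,0],"twist":0,"grip":1},{"linear":[0.5,-0.077,0],"twist":0,"grip":1},{"linear":[0.6,-0.093,0],"twist":0,"grip":1},{"linear":[0.7,-0.108,0],"twist":0,"grip":1},{"linear":[0.8,-0.124,0],"twist":0,"grip":1},{"linear":[0.86,-0.133,0],"twist":0,"grip":1},{"linear":[0.9,-0.139,0],"twist":0,"grip":1}]'
python3 - <<'E'
from h import *
s=r.snapshot("scene");save(s,"s4",(270,150,430,260),5);print(r.read_state()["eef_pos"],r.read_state()["contact_force"])
E
```

```text
t: 5.75
eef_pos: [0.5512, 0.0304, 0.0991]
tcp_rot: [-0.536, -0.46, 0.461, 0.537]
contact_force: [-3.2, 0.3, 0.9]
grip_width: -0.003
[0.55145944 0.03034338 0.09910252] [-1.57521654 -0.59772564  1.0819352 ]
```

View pics/s4.png

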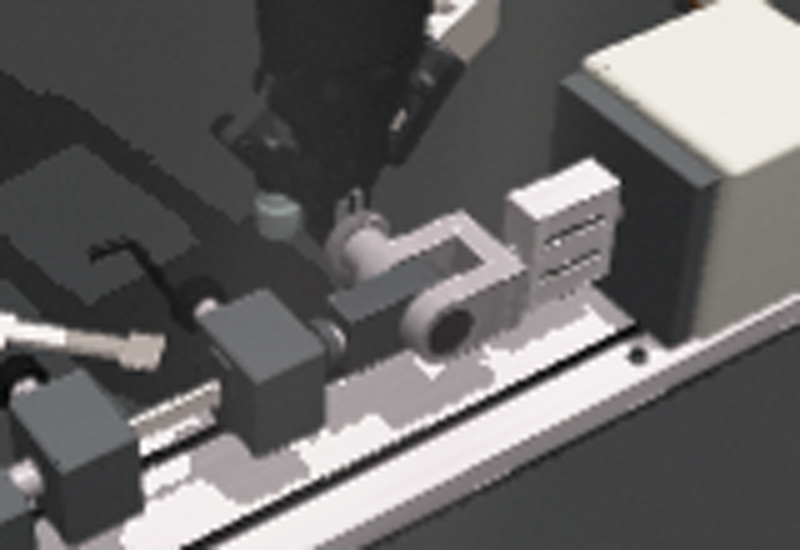

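```bash
python3 -m jog '[{"linear":[0.04,-0.006,0],"twist":0,"grip":1},{"linear":[0.08,-0.012,0],"twist":0,"grip":1},{"linear":[0.12,-0.018,0],"twist":0,"grip":1},{"linear":[0.15,-0.023,0],"twist":0,"grip":1},{"linear":[0.18,-0.028,0],"twist":0,"grip":1},{"linear":[0.21,-0.032,0],"twist":0,"grip":1},{"linear":[0.24,-0.037,0],"twist":0,"grip":1},{"linear":[0.26,-0.04,0],"twist":0,"grip":1},{"linear":[0.28,-0.043,0],"twist":0,"grip":1},{"linear":[0.28,-0.043,0],"twist":0,"grip":1}]'
python3 - <<'E'
from h import *
s=r.snapshot("scene");save(s,"s5",(270,150,430,260),5);print(r.read_state()["eef_pos"],r.read_state()["contact_force"])
E
```

```text
t: 6.8
eef_pos: [0.5655, 0.0282, 0.0992]
tcp_rot: [0.537, 0.461, -0.461, -0.537]
contact_force: [-2.1, -0.8, -1.4]
grip_width: -0.002
[0.56547117 0.02822533 0.09916902] [-3.31058082 -0.0253279  -1.85339309]
```

View pics/s5.png

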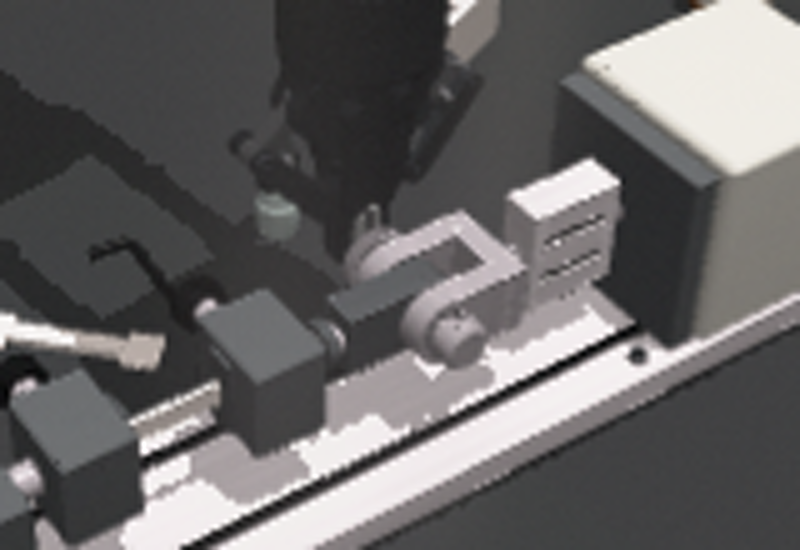

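```bash
python3 -m jog '[{"linear":[0.01,-0.0015,0],"twist":0,"grip":1},{"linear":[0.02,-0.003,0],"twist":0,"grip":1},{"linear":[0.03,-0.0045,0],"twist":0,"grip":1},{"linear":[0.04,-0.006,0],"twist":0,"grip":1},{"linear":[0.05,-0.0075,0],"twist":0,"grip":1},{"linear":[0.06,-0.009,0],"twist":0,"grip":1},{"linear":[0.07,-0.0105,0],"twist":0,"grip":1},{"linear":[0.08,-0.012,0],"twist":0,"grip":1},{"linear":[0.08,-0.012,0],"twist":0,"grip":1},{"linear":[0.08,-0.012,0],"twist":0,"grip":1}]'

```

```text
t: 7.85
eef_pos: [0.5694, 0.0277, 0.0993]
tcp_rot: [0.537, 0.461, -0.461, -0.537]
contact_force: [-2.6, 0.6, -2.1]
grip_width: 0.002
```

```bash
python3 -m jog '[{"linear":[0.005,-0.0008,0],"twist":0,"grip":1},{"linear":[0.01,-0.0015,0],"twist":0,"grip":1},{"linear":[0.015,-0.0023,0],"twist":0,"grip":1},{"linear":[0.02,-0.003,0],"twist":0,"grip":1},{"linear":[0.025,-0.0038,0],"twist":0,"grip":1},{"linear":[0.03,-0.0046,0],"twist":0,"grip":1},{"linear":[0.035,-0.0053,0],"twist":0,"grip":1},{"linear":[0.04,-0.006,0],"twist":0,"grip":1},{"linear":[0.04,-0.006,0],"twist":0,"grip":1},{"linear":[0.04,-0.006,0],"twist":0,"grip":1}]'

```

```text
t: 8.85
eef_pos: [0.5703, 0.0276, 0.0993]
tcp_rot: [-0.536, -0.46, 0.461, 0.537]
contact_force: [-9.8, 1.2, 1.3]
grip_width: 0.0
```

```bash
python3 - <<'E'
from h import *
s=r.snapshot("scene");save(s,"s6",(310,170,400,235),8);print(r.read_state()["eef_pos"],r.read_state()["contact_force"])
E
```

```text
[0.57029038 0.02753744 0.09931956] [-10.77496553   0.42446903   2.02773658]
```

View pics/s6.png

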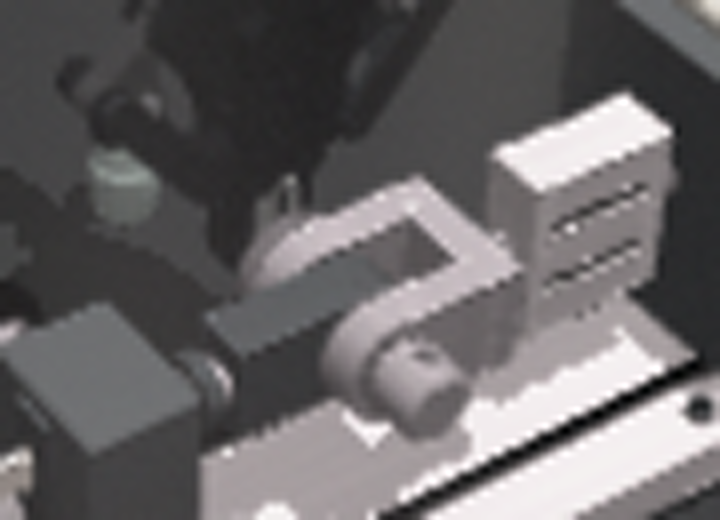

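```bash
python3 -m jog '[{"linear":[0.004,-0.0006,0],"twist":0,"grip":1},{"linear":[0.008,-0.0012,0],"twist":0,"grip":1},{"linear":[0.012,-0.0018,0],"twist":0,"grip":1},{"linear":[0.016,-0.0025,0],"twist":0,"grip":1},{"linear":[0.02,-0.003,0],"twist":0,"grip":1},{"linear":[0.02,-0.003,0],"twist":0,"grip":1},{"linear":[0.02,-0.003,0],"twist":0,"grip":1},{"linear":[0.02,-0.003,0],"twist":0,"grip":1},{"linear":[0.02,-0.003,0],"twist":0,"grip":1},{"linear":[0.02,-0.003,0],"twist":0,"grip":1}]'

```

```text
t: 9.9
eef_pos: [0.5703, 0.0275, 0.0993]
tcp_rot: [-0.535, -0.459, 0.462, 0.538]
contact_force: [-14.5, 1.7, 3.8]
grip_width: -0.0
```

```bash
python3 -m jog '[{"linear":[-0.3,0.046,0],"twist":0,"grip":1},{"linear":[-0.7,0.1,0.2],"twist":0,"grip":1},{"linear":[-0.7,0.1,1.1],"twist":-0.5,"grip":1},{"linear":[-0.7,0.1,2.0],"twist":-1.5,"grip":1},{"linear":[-0.5,0.1,2.9],"twist":-2.5,"grip":1},{"linear":[0,0.0,3.6],"twist":-3.5,"grip":1},{"linear":[0.6,0.0,4.0],"twist":-4.5,"grip":1},{"linear":[1.2,-0.1,4.0],"twist":-5.5,"grip":0},{"linear":[1.7,-0.2,4.0],"twist":-6.5,"grip":0},{"linear":[2.0,-0.2,4.0],"twist":-7.5,"grip":0}]'
python3 -m jog '[{"linear":[0,0,0],"twist":-1,"grip":0},{"linear":[0,0,0],"twist":-2,"grip":0},{"linear":[0,0,0],"twist":-3,"grip":0},{"linear":[0,0,0],"twist":-4,"grip":0},{"linear":[0,0,0],"twist":-5,"grip":0},{"linear":[0,0,0],"twist":-6,"grip":0},{"linear":[0,0,0],"twist":-7,"grip":0},{"linear":[0,0,0],"twist":-8,"grip":0},{"linear":[0,0,0],"twist":-9,"grip":0},{"linear":[0,0,0],"twist":-10,"grip":0}]'
python3 -m jog '[{"linear":[0,0,0],"twist":-1,"grip":0},{"linear":[0,0,0],"twist":-2,"grip":0},{"linear":[0,0,0],"twist":-3,"grip":0},{"linear":[0,0,0],"twist":-4,"grip":0},{"linear":[0,0,0],"twist":-5,"grip":0},{"linear":[0,0,0],"twist":-5,"grip":0},{"linear":[0,0,0],"twist":-5,"grip":0},{"linear":[0,0,0],"twist":-5,"grip":0},{"linear":[0,0,0],"twist":-5,"grip":0},{"linear":[0,0,0],"twist":-5,"grip":0}]'
python3 - <<'E'
from h import *
s=r.snapshot("wrist");save(s,"w7");st=r.read_state();print(st["eef_pos"],st["q"],st["contact_force"],s["pose"])
import pickle;pickle.dump(s,open("w7.pkl","wb"))
for n in("pin",):
  for l in r.outline_of(n,s)[:2]: print(n,l["conf"],l["xy"],rect(l["region"]),at_z(s,[l["xy"]],0.097))
E
```

```text
t: 10.9
eef_pos: [0.6748, 0.0164, 0.2994]
tcp_rot: [0.696, 0.129, -0.127, -0.695]
contact_force: [-0.1, -0.3, 0.8]
grip_width: 0.49
t: 11.9
eef_pos: [0.6733, 0.0171, 0.3002]
tcp_rot: [-0.615, 0.347, -0.35, 0.616]
contact_force: [-0.3, 0.3, -0.4]
grip_width: 0.504
t: 12.9
eef_pos: [0.6724, 0.0172, 0.2993]
tcp_rot: [0.461, -0.536, 0.536, -0.461]
contact_force: [-0.0, -0.6, -0.2]
grip_width: 0.498
[0.67239903 0.0171808  0.29925866] [-2.50168249e-02  3.11917192e-01  9.04118711e-01 -1.70355269e-05
  1.92545495e+00  1.69719854e+00] [0.45342008 0.62502015 1.03333489] [[-1.52238289e-01 -9.52055303e-01 -2.65356748e-01  7.39845972e-01]
 [-9.88343697e-01  1.46781510e-01  4.03970799e-02  6.86342201e-03]
 [ 4.89210133e-04  2.68413652e-01 -9.63303624e-01  4.16011043e-01]
 [ 0.00000000e+00  0.00000000e+00  0.00000000e+00  1.00000000e+00]]
pin 0.56 [329.0, 204.0] ((325.5, 225.5), (75.0, 27.0), 90.0) [[0.64513634 0.01327746 0.097     ]]
pin 0.56 [595.6, 347.0] ((589.539794921875, 341.5072937011719), (66.48210144042969, 21.97365951538086), 44.09062194824219) [[ 0.42194879 -0.27340259  0.097     ]]
```

View pics/w7.png

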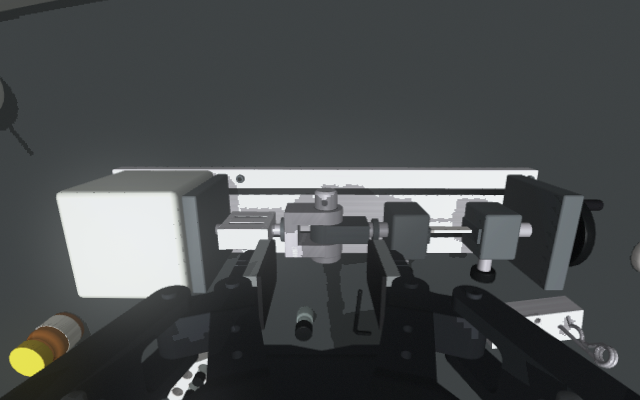

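```bash
python3 - <<'E'
from h import *
s=r.snapshot("wrist");save(s,"w7z",(275,175,385,255),7.2)
E
```

```text
(no output)
```

View pics/w7z.png

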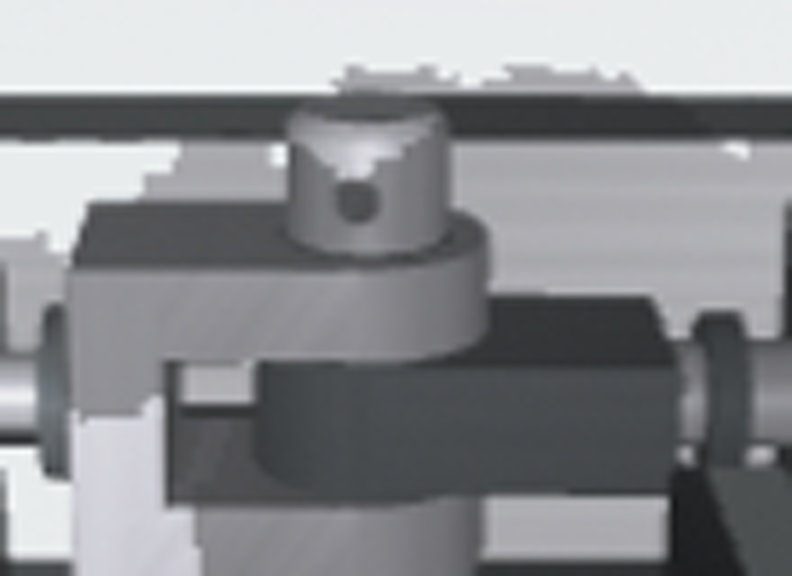

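```bash
cat >> h.py <<'E'
def zp(x,y,box=(275,175),k=7.2): return [box[0]+(x+.5)/k-.5, box[1]+(y+.5)/k-.5]
E
python3 - <<'E'
from h import *
import pickle
s=pickle.load(open("w7.pkl","rb"))
yaw=-.1545
from scipy.optimize import least_squares
obs=[((.025,None,.103),zp(130,268)),((.025,None,.103),zp(330,268+3)),((.011,None,.103),zp(250,360)),((None,0,.085),zp(369,200)),((.055,None,.028),(125,168.5)),((.055,None,.028),(525,168.5))]
def f(v):
    res=[]
    for (x,y,z),uv in obs:
        p=at_z(s,[uv],z)[0][:2]-v[:2];c,sn=np.cos(v[2]),np.sin(v[2]);l=[c*p[0]+sn*p[1],-sn*p[0]+c*p[1]]
        res.append(l[0]-x if x is not None else l[1]-y)
    return np.array(res)*1000
o=least_squares(f,[.6,.03,yaw],loss='soft_l1');v=o.x;print(v,np.degrees(v[2]),f(v))
c,sn=np.cos(v[2]),np.sin(v[2])
A=np.array([[c,sn,0],[-sn,c,0],[0,0,1]])
cen=np.r_[v[:2],.085]
for hz in(zp(357,201),):
    O,d=ray(s,[hz]);O=A@(O-cen);d=A@d[0]
    # intersect cylinder r=12 about x axis
    a=d[1]**2+d[2]**2;b=O[1]*d[1]+O[2]*d[2];cc=O[1]**2+O[2]**2-.012**2
    t=(-b-np.sqrt(b*b-a*cc))/a;P=O+t*d;print(P,"theta from up toward +y",np.arctan2(P[1],P[2]))
E
```

```text
[ 0.61485006  0.02103592 -0.15277014] -8.753084249380528 [-2.63623977e-01 -7.07224508e-01  1.06094879e-01  2.86781883e-10
  4.15924670e-01  3.64904233e-01]
[0.03267589 0.00187246 0.01185301] theta from up toward +y 0.1566788975862445
```

```bash
python3 -m jog '[{"linear":[-0.4,-0.4,0],"twist":0,"grip":0},{"linear":[-1,-1.1,0],"twist":0,"grip":-0.2},{"linear":[-1.6,-1.8,0],"twist":0,"grip":-0.4},{"linear":[-2.2,-2.5,0],"twist":0,"grip":-0.4},{"linear":[-2.8,-3.2,0],"twist":0,"grip":-0.4},{"linear":[-3.4,-3.9,0],"twist":0,"grip":-0.4},{"linear":[-4,-4.5,0],"twist":0,"grip":-0.4},{"linear":[-4.4,-4.9,0],"twist":0,"grip":-0.4},{"linear":[-4.8,-5.4,0],"twist":0,"grip":-0.4},{"linear":[-5,-5.5,0],"twist":0,"grip":-0.4}]'
python3 - <<'E'
from h import *
s=r.snapshot("wrist");save(s,"w8");st=r.read_state();print(st["eef_pos"],st["q"],s["pose"][:3,3])
import pickle;pickle.dump(s,open("w8.pkl","wb"))
for n in("clip","small_clip","block"):
  for l in r.outline_of(n,s)[:2]: print(n,l["conf"],l["xy"],rect(l["region"]),at_z(s,[l["xy"]],0.036))
E
```

```text
t: 14.05
eef_pos: [0.4208, -0.2597, 0.2994]
tcp_rot: [0.46, -0.537, 0.537, -0.46]
contact_force: [-0.5, -0.4, 0.2]
grip_width: 0.699
[ 0.42035571 -0.25933858  0.2996984 ] [-6.21126965e-01 -1.80070810e-01  1.41672776e+00 -9.16211750e-04
  1.90459341e+00  1.10445617e+00] [ 0.48816426 -0.27014274  0.41612811]
clip 0.65 [338.9, 182.9] ((342.0702209472656, 181.8623504638672), (13.116805076599121, 26.533422470092773), 12.994616508483887) [[ 0.39929028 -0.27799887  0.036     ]]
clip 0.46 [339.9, 169.2] ((340.20001220703125, 169.40000915527344), (3.7947328090667725, 11.384199142456055), 18.434947967529297) [[ 0.41546345 -0.28150324  0.036     ]]
small_clip 0.71 [274.3, 187.6] ((276.0, 187.5), (21.0, 12.0), 90.0) [[ 0.40566344 -0.20092045  0.036     ]]
block 0.61 [306.9, 178.1] ((309.036376953125, 179.869873046875), (43.60223388671875, 105.38496398925781), 81.99527740478516) [[ 0.4109901  -0.24134983  0.036     ]]
```

View pics/w8.png

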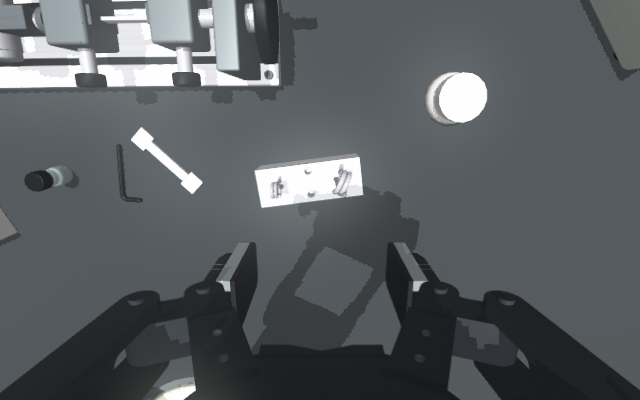

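```bash
python3 - <<'E'
from h import *
s=r.snapshot("wrist");save(s,"w8z",(240,140,380,220),5.7)
E
```

```text
(no output)
```

View pics/w8z.png

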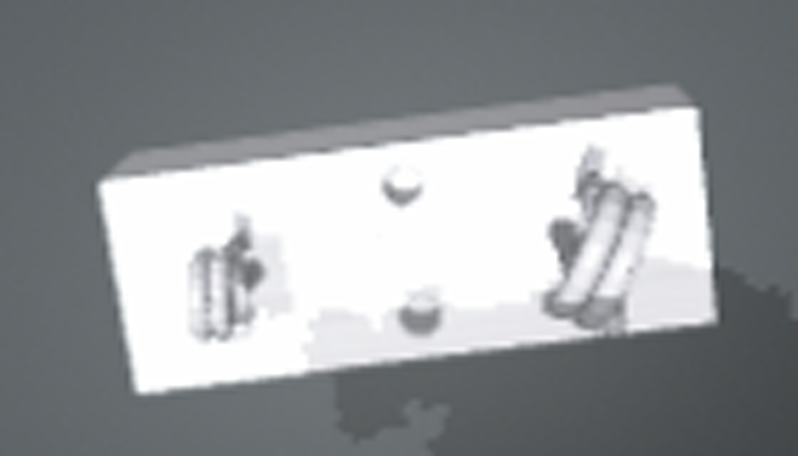

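```bash
python3 - <<'E'
from h import *
import pickle
s=pickle.load(open("w8.pkl","rb"))
k=dict(box=(240,140),k=5.7)
C=at_z(s,[zp(*p,**k) for p in[(100,182),(697,108),(716,322),(135,393)]],.036);print(C.round(4))
c=C.mean(0);d=(C[0]+C[3]-C[1]-C[2])/2;yaw=np.arctan2(-d[0],d[1]);print(c,np.linalg.norm(d),np.linalg.norm(C[0]-C[3]),np.degrees(yaw))
by=np.array([-np.sin(yaw),np.cos(yaw)])
print("big hole",c[:2]-.032*by,"small",c[:2]+.034*by)
print("coil",at_z(s,[zp(603,250,**k),zp(610,185,**k),zp(575,305,**k)],.110))
print("small coil",at_z(s,[zp(222,295,**k)],.085))
E
```

```text
[[ 0.428  -0.1847  0.036 ]
 [ 0.424  -0.3086  0.036 ]
 [ 0.3782 -0.307   0.036 ]
 [ 0.382  -0.1826  0.036 ]]
[ 0.40305928 -0.24571605  0.036     ] 0.12424074399386904 0.046002853986180495 -1.8066177594627195
big hole [ 0.40205044 -0.27770015] small [ 0.40413117 -0.21173295]
coil [[ 0.41508868 -0.28253173  0.11      ]
 [ 0.42591176 -0.28520094  0.11      ]
 [ 0.40635442 -0.27653374  0.11      ]]
small coil [[ 0.41165915 -0.21343569  0.085     ]]
```

```bash
python3 -m jog '[{"linear":[-0.05,-0.2,0],"twist":1,"grip":-0.4},{"linear":[-0.15,-0.43,-0.2],"twist":2,"grip":-0.4},{"linear":[-0.15,-0.43,-0.5],"twist":3,"grip":-0.4},{"linear":[-0.15,-0.43,-0.8],"twist":4,"grip":-0.4},{"linear":[-0.15,-0.43,-1],"twist":5,"grip":-0.4},{"linear":[-0.15,-0.43,-1],"twist":6,"grip":-0.4},{"linear":[-0.15,-0.43,-1],"twist":7,"grip":-0.4},{"linear":[-0.15,-0.43,-1],"twist":8,"grip":-0.4},{"linear":[-0.15,-0.43,-1],"twist":8.5,"grip":-0.4},{"linear":[-0.15,-0.43,-1],"twist":8.5,"grip":-0.4}]'
python3 - <<'E'
from h import *
s=r.snapshot("wrist");save(s,"w9");st=r.read_state();print(st["eef_pos"],st["q"],s["pose"])
import pickle;pickle.dump(s,open("w9.pkl","wb"))
save(s,"w9z",(270,130,400,230),6)
E
```

```text
t: 15.3
eef_pos: [0.4158, -0.2783, 0.2491]
tcp_rot: [-0.682, 0.186, -0.186, 0.682]
contact_force: [-0.2, 0.4, 0.1]
grip_width: 0.699
[ 0.41566217 -0.27844208  0.24911301] [-6.58418821e-01 -1.78412687e-01  1.50515358e+00  3.04294525e-04
  1.81516187e+00 -1.22356505e-01] [[ 8.60175198e-01 -4.91245476e-01 -1.37027409e-01  4.50556936e-01]
 [-5.09998637e-01 -8.28473418e-01 -2.31372398e-01 -2.19827877e-01]
 [ 1.37078035e-04  2.68904590e-01 -9.63166809e-01  3.65797801e-01]
 [ 0.00000000e+00  0.00000000e+00  0.00000000e+00  1.00000000e+00]]
```

View pics/w9.png

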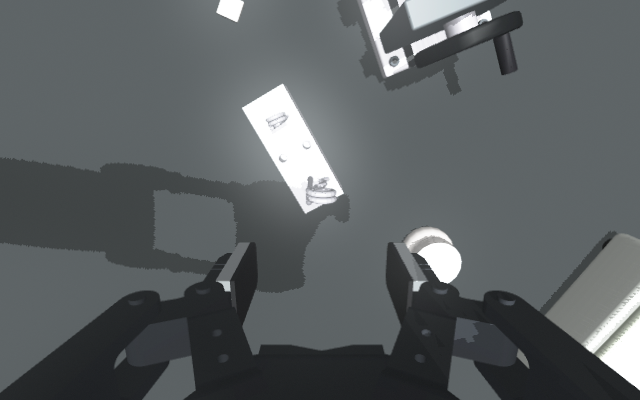

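View pics/w9z.png

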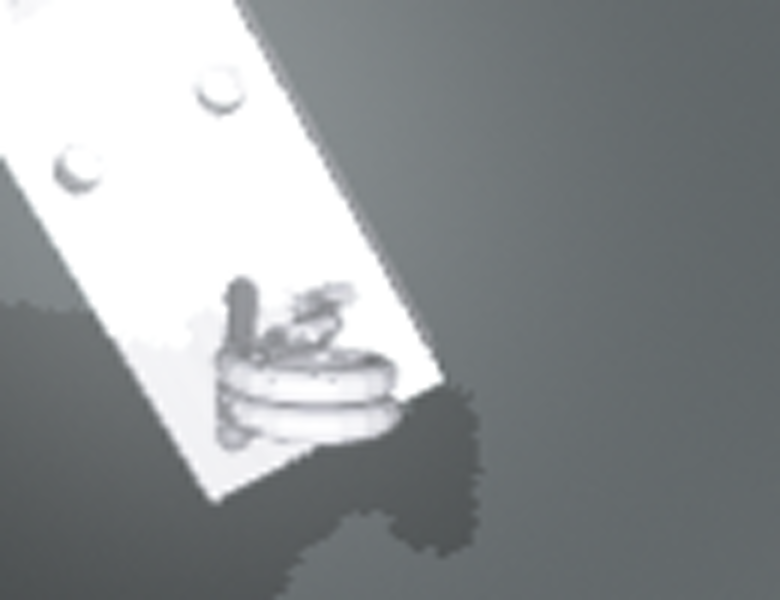

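```bash
python3 - <<'E'
from h import *
import pickle
s=pickle.load(open("w9.pkl","rb"))
k=dict(box=(270,130),k=6)
print("leg@block",at_z(s,[zp(241,290,**k)],.036))
P=at_z(s,[zp(309,397,**k),zp(216,390,**k),zp(402,400,**k)],.104);print("coil",P)
print(np.linalg.norm(P[2]-P[1]))
from scipy.spatial.transform import Rotation as R
from scipy.optimize import least_squares
# pose: tip pos, rotation = Rz(yaw)*lean
h=np.array([.402,-.2777])
def pts(v):
    Rm=R.from_euler("z",v[0])*R.from_euler("xy",v[1:3]); a=Rm.apply([[0,0,.020],[.0105,0,.088],[.0105,-.0025,.101],[.0105,.0025,.101]])
    return a+np.r_[v[3:5],.016]-0
# coil top crests: two coil bands
ob=np.array([zp(241,290,**k),zp(309,397,**k)])
# band centre lines (top crest of each wire): rear band zoom y~375 , front ~414 near centre
def f(v):
    Rm=R.from_euler("z",v[0])*R.from_euler("xy",v[1:3]);t=np.r_[v[3:5],.016]
    g=lambda L:proj(s,Rm.apply(L)+t)
    e=[]
    e+=list((g([[0,0,.020]])[0]-zp(241,290,**k)))
    # coil silhouette left/right ends (mid of thickness), rim x=+-13
    e+=[g([[.0105-.013,0,.088]])[0][0]-zp(216,0,**k)[0], g([[.0105+.013,0,.088]])[0][0]-zp(402,0,**k)[0]]
    c=g([[.0105,-.0025,.0985],[.0105,.0025,.0985]])
    e+=list(sorted(c[:,1])-np.array([zp(0,376,**k)[1],zp(0,413,**k)[1]]))
    # slope of bands
    b=g([[.0105-.009,0,.088+.0094],[.0105+.009,0,.088+.0094]])
    e+=[(b[1][1]-b[0][1])/(b[1][0]-b[0][0])*20-np.tan(np.radians(5))*20]
    e+=list((v[3:5]-h)*500*1); e+=list(v[1:3]*5)
    return e
o=least_squares(f,[-.6,0,0,*h]);v=o.x;print(np.degrees(v[:3]),v[3:],np.round(o.fun,2))
Rm=R.from_euler("z",v[0])*R.from_euler("xy",v[1:3]);print("coil c",Rm.apply([.0105,0,.088])+np.r_[v[3:5],.016])
E
```

```text
leg@block [[ 0.40476849 -0.27403444  0.036     ]]
coil [[ 0.41447633 -0.28054865  0.104     ]
 [ 0.40394743 -0.27314222  0.104     ]
 [ 0.42531243 -0.28747301  0.104     ]]
0.025726145744875906
[-36.33193802  -3.30360601   0.76622383] [ 0.40338921 -0.27554014] [-0.03  0.83 -0.13  0.13 -0.04 -0.08  0.1   0.69  1.08 -0.29  0.07]
coil c [ 0.41579816 -0.27837117  0.10370549]
```

```bash
python3 -m jog '[{"linear":[0,0,-0.3],"twist":-0.6,"grip":-0.4},{"linear":[0,0,-0.8],"twist":-0.6,"grip":-0.4},{"linear":[0,0,-1.4],"twist":-0.6,"grip":-0.4},{"linear":[0,0,-1.9],"twist":-0.6,"grip":-0.4},{"linear":[0,0,-2.3],"twist":-0.6,"grip":-0.4},{"linear":[0,0,-2.6],"twist":-0.6,"grip":-0.4},{"linear":[0,0,-2.82],"twist":-0.6,"grip":-0.3},{"linear":[0,0,-2.82],"twist":-0.6,"grip":-0.2},{"linear":[0,0,-2.82],"twist":-0.6,"grip":-0.1},{"linear":[0,0,-2.82],"twist":-0.6,"grip":0}]'
python3 - <<'E'
from h import *
s=r.snapshot("wrist");save(s,"w10");st=r.read_state();print(st["eef_pos"],st["q"])
import pickle;pickle.dump(s,open("w10.pkl","wb"))
E
```

```text
t: 16.35
eef_pos: [0.4154, -0.2797, 0.1097]
tcp_rot: [0.674, -0.215, 0.216, -0.673]
contact_force: [-0.8, -0.2, -0.5]
grip_width: 0.506
[ 0.41541907 -0.27971215  0.10965543] [-6.60540362e-01 -1.59184846e-01  1.73505871e+00  2.19666755e-08
  1.56344740e+00 -4.04726951e-02]
```

View pics/w10.png

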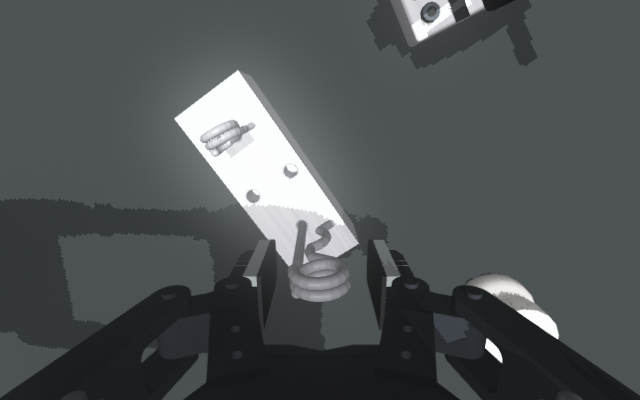

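```bash
python3 - <<'E'
from h import *
import pickle
s=pickle.load(open("w10.pkl","rb"));t=np.array([0.41542,-0.27971,0.10966])
R=s["pose"][:3,:3];
for z in(-.006,0.0,.007): print(z,proj(s,t+[0,0,z]))
print(at_z(s,[[319,285],[319,262],[302,224]],.1037), at_z(s,[[302,224]],.036),R[:,0])
save(s,"w10z",(250,200,390,330),5.5)
E
```

```text
-0.006 [[320.93804013 276.56865636]]
0.0 [[320.96659279 284.03298869]]
0.007 [[321.00325455 293.61254283]]
[[ 0.41246387 -0.28243324  0.1037    ]
 [ 0.41868295 -0.27378776  0.1037    ]
 [ 0.42289319 -0.25634879  0.1037    ]] [[ 0.40521523 -0.27409109  0.036     ]] [ 0.81287821 -0.58242745  0.00269821]
```

View pics/w10z.png

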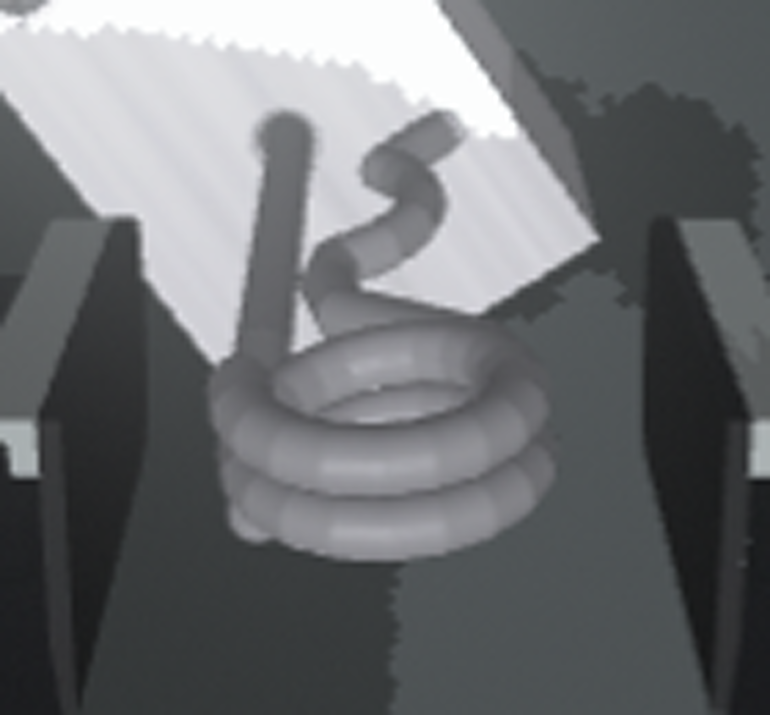

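```bash
python3 -m jog '[{"linear":[-0.02,-0.03,-0.03],"twist":0,"grip":0},{"linear":[-0.02,-0.03,-0.03],"twist":0,"grip":0.1},{"linear":[-0.02,-0.03,-0.03],"twist":0,"grip":0.2},{"linear":[-0.02,-0.03,-0.03],"twist":0,"grip":0.3},{"linear":[-0.02,-0.03,-0.03],"twist":0,"grip":0.4},{"linear":[-0.02,-0.03,-0.03],"twist":0,"grip":0.6},{"linear":[-0.02,-0.03,-0.03],"twist":0,"grip":1},{"linear":[-0.02,-0.03,-0.03],"twist":0,"grip":1},{"linear":[-0.02,-0.03,-0.03],"twist":0,"grip":1},{"linear":[-0.02,-0.03,-0.03],"twist":0,"grip":1}]'
python3 - <<'E'
from h import *
s=r.snapshot("wrist");st=r.read_state();print(st["eef_pos"],st["contact_force"],st["ft_torque"])
save(s,"w11",(250,200,390,330),5.5)
E
```

```text
t: 17.4
eef_pos: [0.4138, -0.2807, 0.107]
tcp_rot: [-0.673, 0.216, -0.216, 0.673]
contact_force: [-2.3, 1.9, 5.0]
grip_width: 0.283
[ 0.41375273 -0.2807356   0.10695549] [-2.73405816  2.2307084   4.92769373] [ 0.46281819  0.68905762 -0.02225703]
```

View pics/w11.png

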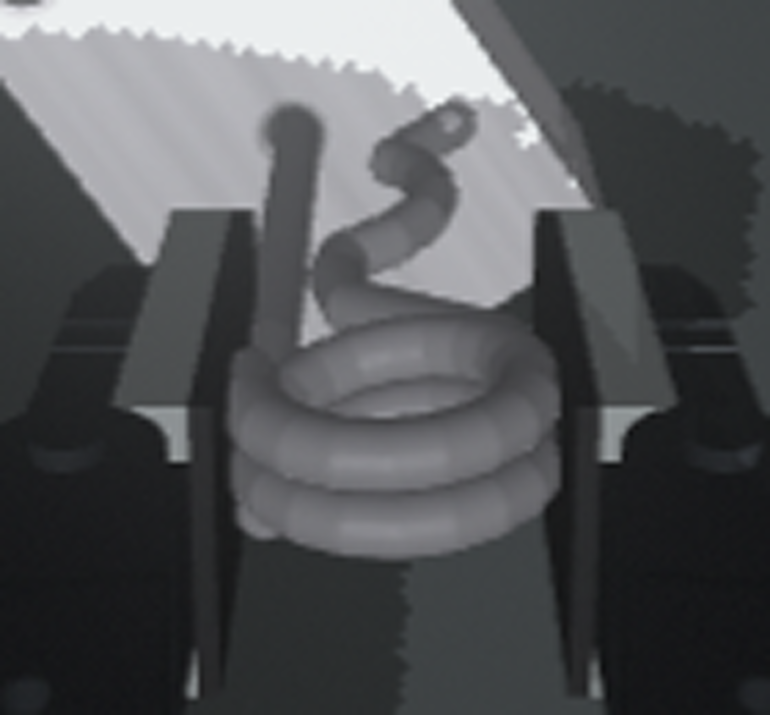

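```bash
python3 -m jog '[{"linear":[0,0,0.1],"twist":0,"grip":1},{"linear":[0,0,0.2],"twist":0,"grip":1},{"linear":[0,0,0.35],"twist":0,"grip":1},{"linear":[0,0,0.5],"twist":0,"grip":1},{"linear":[0,0,0.7],"twist":0,"grip":1},{"linear":[0,0,1.1],"twist":0,"grip":1},{"linear":[0,0,1.6],"twist":0,"grip":1},{"linear":[0,0,2.3],"twist":0,"grip":1},{"linear":[0,0,3],"twist":0,"grip":1},{"linear":[0,0,3.3],"twist":0,"grip":1}]'
python3 - <<'E'
from h import *
s=r.snapshot("wrist");st=r.read_state();print(st["eef_pos"],st["contact_force"],st["ft_torque"])
save(s,"w12")
E
```

```text
t: 18.45
eef_pos: [0.4146, -0.2813, 0.2771]
tcp_rot: [0.674, -0.213, 0.218, -0.673]
contact_force: [-0.6, 0.2, -0.2]
grip_width: 0.276
[ 0.41481722 -0.28151075  0.27852213] [-0.23637771  0.79435662  1.54664058] [ 0.00889039  0.01116881 -0.02367029]
```

View pics/w12.png

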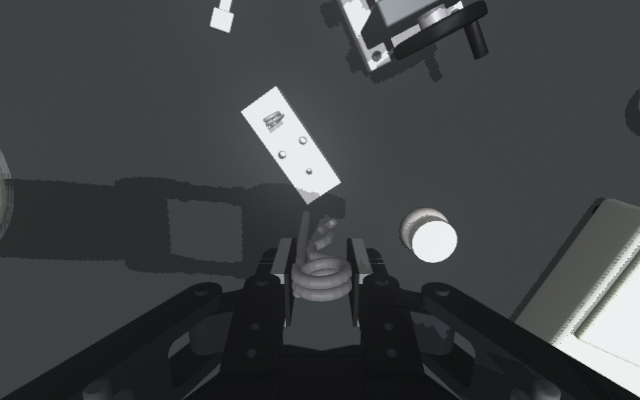

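```bash
python3 -m jog '[{"linear":[0.2,0.25,0],"twist":-0.5,"grip":1},{"linear":[0.7,0.85,0],"twist":-1.3,"grip":1},{"linear":[1.2,1.5,0],"twist":-2.2,"grip":1},{"linear":[1.8,2.2,0],"twist":-3.1,"grip":1},{"linear":[2.4,2.9,0],"twist":-4,"grip":1},{"linear":[3,3.7,0],"twist":-5,"grip":1},{"linear":[3.6,4.5,0],"twist":-6,"grip":1},{"linear":[4.1,5.1,0],"twist":-7,"grip":1},{"linear":[4.5,5.6,0],"twist":-7.7,"grip":1},{"linear":[4.63,5.78,0],"twist":-7.91,"grip":1}]'
python3 - <<'E'
from h import *
import pickle
s=r.snapshot("wrist");st=r.read_state();print(st["eef_pos"],st["contact_force"],st["ft_torque"],st["tcp_rot"])
pickle.dump((s,st),open("w13.pkl","wb"));save(s,"w13");save(s,"w13z",(270,150,390,250),6.5)
E
```

```text
t: 19.5
eef_pos: [0.6467, 0.0113, 0.2703]
tcp_rot: [-0.46, 0.537, -0.536, 0.46]
contact_force: [-0.9, -0.5, -0.2]
grip_width: 0.282
[0.64674654 0.01157622 0.27016485] [-0.52788603  0.27572175 -0.53447344] [ 0.00666567  0.0186769  -0.02801199] [-0.46038333  0.5373444  -0.53612051  0.46030749]
```

View pics/w13.png

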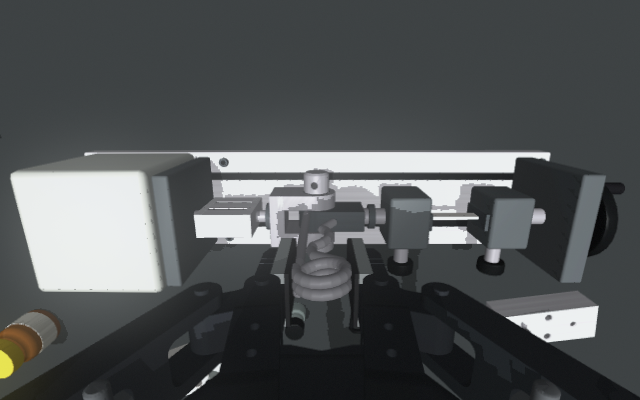

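View pics/w13z.png

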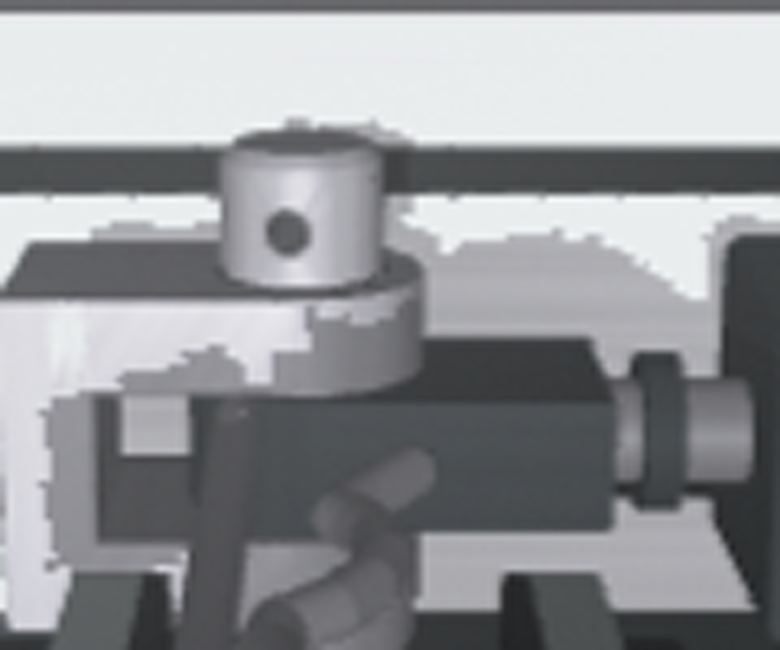

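```bash
cat >> h.py <<'E'
V=np.array([.6148,.0211,-.1536]);_c,_s=np.cos(V[2]),np.sin(V[2])
A=np.array([[_c,_s,0],[-_s,_c,0],[0,0,1]]);CEN=np.r_[V[:2],.085]
def loc(P): return (np.atleast_2d(P)-CEN)@A.T
def wor(L): return np.atleast_2d(L)@A+CEN
def cyl(s,uv,r_=.012):
    O,d=ray(s,[uv]);O=A@(O-CEN);d=A@d[0]
    a=d[1]**2+d[2]**2;b=O[1]*d[1]+O[2]*d[2];cc=O[1]**2+O[2]**2-r_**2
    P=O+(-b-np.sqrt(b*b-a*cc))/a*d;return P,np.arctan2(P[1],P[2])
E
python3 - <<'E'
from h import *
import pickle
s,st=pickle.load(open("w13.pkl","rb"));k=dict(box=(270,150),k=6.5)
print("hole",cyl(s,zp(288,233,**k)))
tz=st["eef_pos"][2]-.091
print("tcp loc",loc(st["eef_pos"]))
T=loc(at_z(s,[zp(233,418,**k)],tz));print("tip loc",T)
print("pin centre check",loc(at_z(s,[zp(302,200,**k)],.085)))
print("end",loc(at_z(s,[zp(302,138,**k)],.095)))
E
```

```text
hole (array([0.03257023, 0.00186903, 0.01185355]), np.float64(0.15638907045493336))
tcp loc [[ 0.03302753 -0.00452393  0.18516485]]
tip loc [[0.03258011 0.00572997 0.09416485]]
pin centre check [[3.46745260e-02 7.91436286e-05 1.38777878e-17]]
end [[ 0.04571407 -0.00013874  0.01      ]]
```

```bash
python3 -m jog '[{"linear":[-0.012,-0.077,-0.2],"twist":0,"grip":1},{"linear":[-0.012,-0.077,-0.4],"twist":0,"grip":1},{"linear":[-0.012,-0.077,-0.6],"twist":0,"grip":1},{"linear":[-0.012,-0.077,-0.8],"twist":0,"grip":1},{"linear":[-0.012,-0.077,-1],"twist":0,"grip":1},{"linear":[-0.012,-0.077,-1.2],"twist":0,"grip":1},{"linear":[-0.012,-0.077,-1.3],"twist":0,"grip":1},{"linear":[-0.012,-0.077,-1.4],"twist":0,"grip":1},{"linear":[-0.012,-0.077,-1.44],"twist":0,"grip":1},{"linear":[-0.012,-0.077,-1.44],"twist":0,"grip":1}]'
python3 - <<'E'
from h import *
import pickle
s=r.snapshot("wrist");st=r.read_state();print(st["eef_pos"],loc(st["eef_pos"]),st["contact_force"])
pickle.dump((s,st),open("w14.pkl","wb"));save(s,"w14z",(270,160,390,260),6.5)
E
```

```text
t: 20.55
eef_pos: [0.6448, 0.0044, 0.1997]
tcp_rot: [-0.46, 0.537, -0.537, 0.46]
contact_force: [0.0, -0.4, -0.0]
grip_width: 0.273
[0.64487608 0.0044055  0.20005588] [[ 0.03227619 -0.01189641  0.11505588]] [0.39218269 0.26316457 0.3276647 ]
```

View pics/w14z.png

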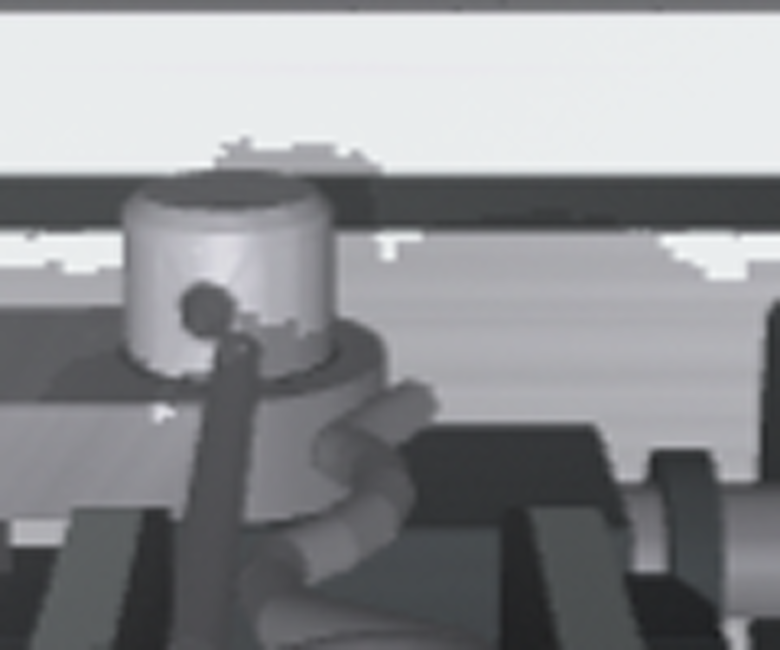

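```bash
python3 - <<'E'
from h import *
import pickle
s,st=pickle.load(open("w14.pkl","rb"));k=dict(box=(270,160),k=6.5)
print("hole",cyl(s,zp(208,311,**k)))
tz=st["eef_pos"][2]-.091
for yy in(352,356,360):
  T=loc(at_z(s,[zp(238,yy,**k)],tz));print("tip loc",T,T-loc(st["eef_pos"]))
# leg axis higher up: at zoom y=600 x~205 ; assume at some height
print(loc(at_z(s,[zp(208,560,**k)],tz+.04)))
print("pin centre check",loc(at_z(s,[zp(228,270,**k)],.085)))
E
```

```text
hole (array([0.03277075, 0.00181094, 0.01186257]), np.float64(0.15149083412232028))
tip loc [[ 0.03212575 -0.00195222  0.02405588]] [[-0.00015045  0.00994419 -0.091     ]]
tip loc [[ 0.03169414 -0.00194622  0.02405588]] [[-0.00058206  0.00995019 -0.091     ]]
tip loc [[ 0.03126206 -0.00194022  0.02405588]] [[-0.00101413  0.00995619 -0.091     ]]
[[ 0.02667732 -0.00106757  0.06405588]]
pin centre check [[3.39664009e-02 2.05181698e-04 1.38777878e-17]]
```

```bash
python3 - <<'E'
from h import *
import pickle
s,st=pickle.load(open("w14.pkl","rb"))
save(s,"w14c",(270,210,390,310),6.5)
t=st["eef_pos"]
for dz in (-.003,):
  for x in(-4,-2,0,2,4): print(x,proj(s,wor(loc(t)+[[x/1000,0,dz]]))[0])
E
```

```text
-4 [321.17781617 289.62269037]
-2 [321.17048246 285.29653595]
0 [321.16308773 280.93358503]
2 [321.15563137 276.53346436]
4 [321.14811279 272.0957974 ]
```

View pics/w14c.png

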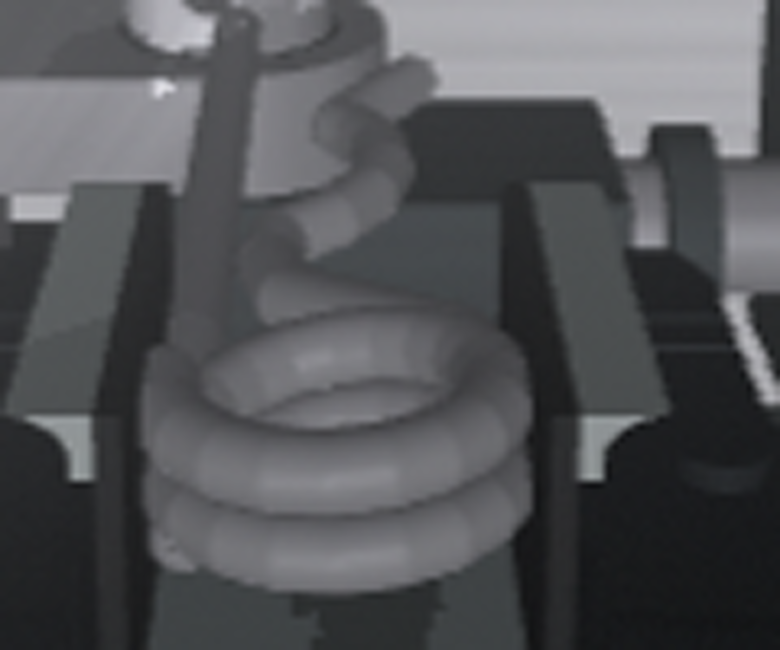

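```bash
python3 -m jog '[{"linear":[0.015,0.035,0],"twist":0,"grip":1},{"linear":[0.033,0.071,0],"twist":0,"grip":1},{"linear":[0.033,0.071,0],"twist":0,"grip":1},{"linear":[0.033,0.071,-0.05],"twist":0,"grip":1},{"linear":[0.033,0.071,-0.1],"twist":0,"grip":1},{"linear":[0.033,0.071,-0.15],"twist":0,"grip":1},{"linear":[0.033,0.071,-0.2],"twist":0,"grip":1},{"linear":[0.033,0.071,-0.2],"twist":0,"grip":1},{"linear":[0.033,0.071,-0.2],"twist":0,"grip":1},{"linear":[0.033,0.071,-0.2],"twist":0,"grip":1}]'
python3 - <<'E'
from h import *
import pickle
s=r.snapshot("wrist");st=r.read_state();print(st["eef_pos"],loc(st["eef_pos"]),st["contact_force"])
pickle.dump((s,st),open("w15.pkl","wb"));save(s,"w15z",(270,170,370,253),8)
E
```

```text
t: 21.6
eef_pos: [0.6465, 0.0079, 0.1899]
tcp_rot: [0.46, -0.537, 0.537, -0.46]
contact_force: [-0.2, 0.2, -0.8]
grip_width: 0.278
[0.64646586 0.00790909 0.18997391] [[ 0.03331121 -0.00819084  0.10497391]] [ 0.13754859 -0.09065132 -0.74421063]
```

View pics/w15z.png

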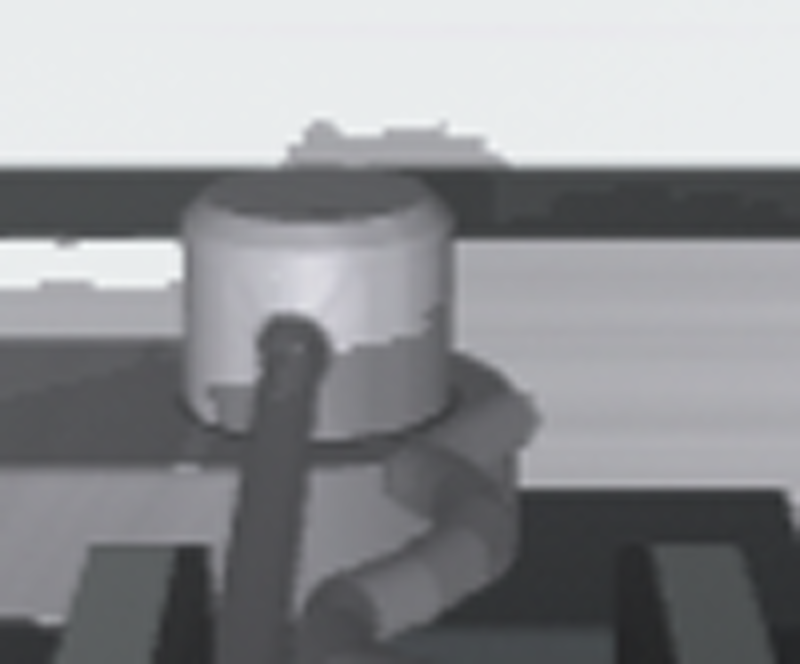

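```bash
python3 -m jog '[{"linear":[0,0,-0.015],"twist":0,"grip":1},{"linear":[0,0,-0.03],"twist":0,"grip":1},{"linear":[0,0,-0.04],"twist":0,"grip":1},{"linear":[0,0,-0.05],"twist":0,"grip":1},{"linear":[0,0,-0.06],"twist":0,"grip":1},{"linear":[0,0,-0.07],"twist":0,"grip":1},{"linear":[0,0,-0.08],"twist":0,"grip":1},{"linear":[0,0,-0.08],"twist":0,"grip":1},{"linear":[0,0,-0.08],"twist":0,"grip":1},{"linear":[0,0,-0.08],"twist":0,"grip":1}]'
python3 - <<'E'
from h import *
import pickle
s=r.snapshot("wrist");st=r.read_state();print(st["eef_pos"],loc(st["eef_pos"]),st["contact_force"],st["ft_torque"])
pickle.dump((s,st),open("w16.pkl","wb"));save(s,"w16z",(270,170,370,253),8)
E
```

```text
t: 22.65
eef_pos: [0.6464, 0.0079, 0.1858]
tcp_rot: [0.46, -0.537, 0.537, -0.46]
contact_force: [-0.4, 0.6, -1.5]
grip_width: 0.281
[0.64643991 0.00791756 0.18584742] [[ 0.03328427 -0.00818643  0.10084742]] [-0.4225342  -0.46298861 -0.58365027] [-0.00940186 -0.0028898  -0.01779319]
```

View pics/w16z.png

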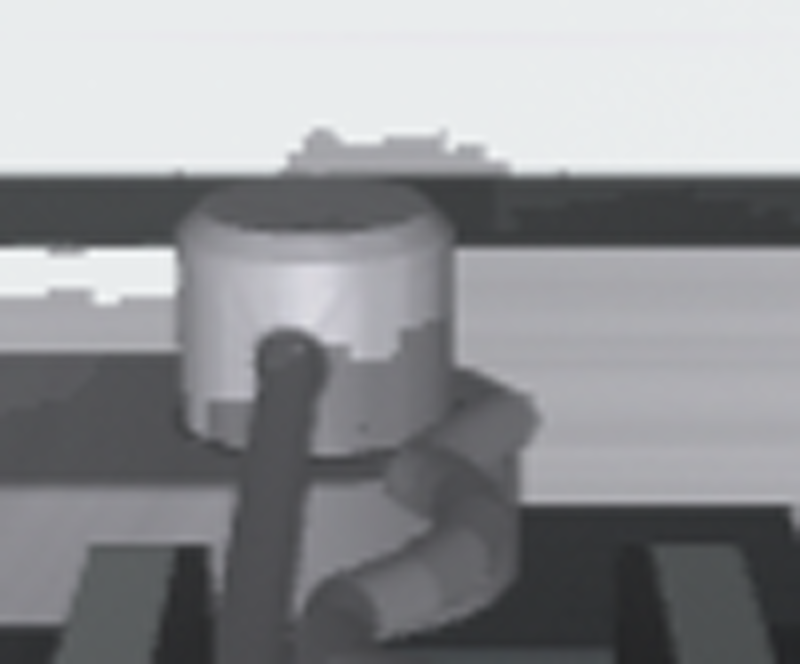

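```bash
python3 -m jog '[{"linear":[0,0,-0.008],"twist":0,"grip":1},{"linear":[0,0,-0.016],"twist":0,"grip":1},{"linear":[0,0,-0.024],"twist":0,"grip":1},{"linear":[0,0,-0.032],"twist":0,"grip":1},{"linear":[0,0,-0.04],"twist":0,"grip":1},{"linear":[0,0,-0.04],"twist":0,"grip":1},{"linear":[0,0,-0.04],"twist":0,"grip":1},{"linear":[0,0,-0.04],"twist":0,"grip":1},{"linear":[0,0,-0.04],"twist":0,"grip":1},{"linear":[0,0,-0.04],"twist":0,"grip":1}]'
python3 - <<'E'
from h import *
import pickle
s=r.snapshot("wrist");st=r.read_state();print(st["eef_pos"],loc(st["eef_pos"]),A@st["contact_force"],A@st["ft_torque"])
save(s,"w17z",(270,170,370,253),8)
E
```

```text
t: 23.7
eef_pos: [0.6464, 0.0079, 0.1838]
tcp_rot: [0.46, -0.537, 0.537, -0.46]
contact_force: [-0.0, -0.6, -1.8]
grip_width: 0.274
[0.64641073 0.00793174 0.18378002] [[ 0.03325327 -0.00817689  0.09878002]] [-1.06417306 -0.87329851 -1.38186052] [0.04292641 0.0233427  0.02844447]
```

View pics/w17z.png

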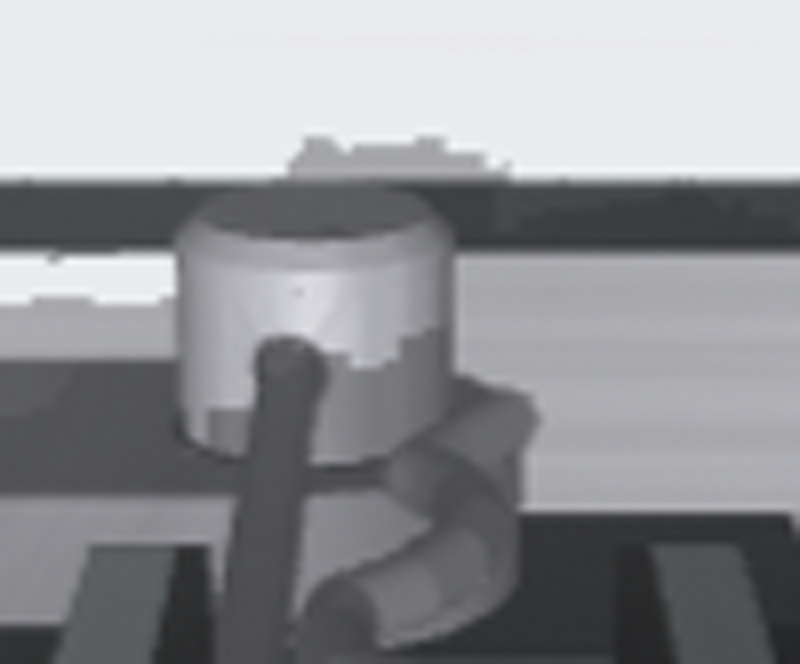

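```bash
python3 -m jog '[{"linear":[-0.001,-0.005,-0.005],"twist":0,"grip":1},{"linear":[-0.002,-0.01,-0.01],"twist":0,"grip":1},{"linear":[-0.002,-0.015,-0.015],"twist":0,"grip":1},{"linear":[-0.003,-0.02,-0.02],"twist":0,"grip":1},{"linear":[-0.004,-0.025,-0.025],"twist":0,"grip":1},{"linear":[-0.005,-0.03,-0.03],"twist":0,"grip":1},{"linear":[-0.006,-0.035,-0.035],"twist":0,"grip":1},{"linear":[-0.006,-0.038,-0.04],"twist":0,"grip":1},{"linear":[-0.006,-0.038,-0.04],"twist":0,"grip":1},{"linear":[-0.006,-0.038,-0.04],"twist":0,"grip":1}]'
python3 - <<'E'
from h import *
import pickle
s=r.snapshot("wrist");st=r.read_state();print(st["eef_pos"],loc(st["eef_pos"]),A@st["contact_force"],A@st["ft_torque"])
save(s,"w18z",(270,170,370,253),8)
E
```

```text
t: 24.75
eef_pos: [0.6462, 0.0064, 0.1818]
tcp_rot: [-0.46, 0.537, -0.537, 0.46]
contact_force: [1.1, 3.6, 0.3]
grip_width: 0.279
[0.64615951 0.00634041 0.18181643] [[ 0.03324847 -0.00978792  0.09681643]] [-0.35178199  3.50004929 -0.75233032] [0.79874717 0.00962039 0.00975037]
```

View pics/w18z.png

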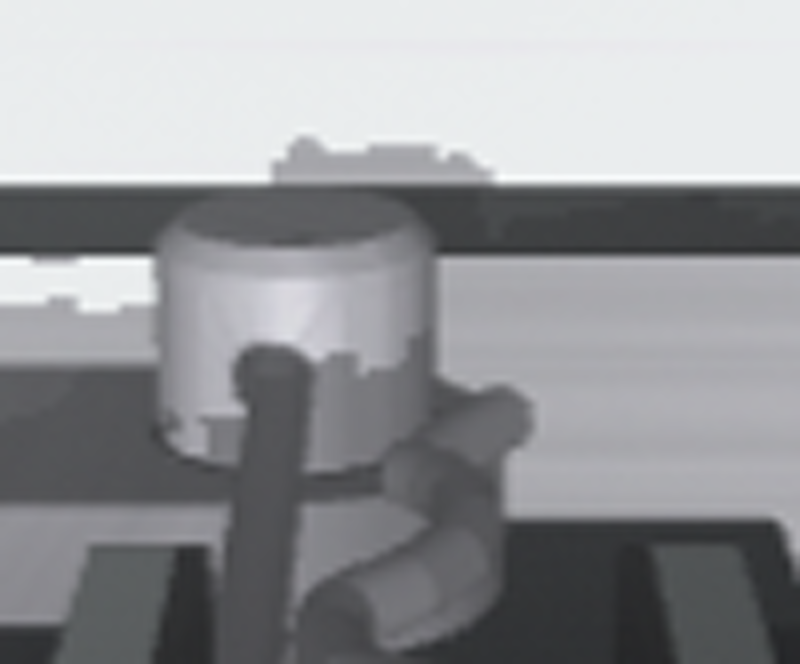

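```bash
python3 -m jog '[{"linear":[-0.001,-0.005,0],"twist":0,"grip":1},{"linear":[-0.002,-0.01,0],"twist":0,"grip":1},{"linear":[-0.002,-0.015,0],"twist":0,"grip":1},{"linear":[-0.003,-0.02,0],"twist":0,"grip":1},{"linear":[-0.004,-0.025,0],"twist":0,"grip":1},{"linear":[-0.005,-0.03,0],"twist":0,"grip":1},{"linear":[-0.006,-0.035,0],"twist":0,"grip":1},{"linear":[-0.006,-0.04,0],"twist":0,"grip":1},{"linear":[-0.006,-0.04,0],"twist":0,"grip":1},{"linear":[-0.006,-0.04,0],"twist":0,"grip":1}]'
python3 - <<'E'
from h import *
import pickle
s=r.snapshot("wrist");st=r.read_state();print(st["eef_pos"],loc(st["eef_pos"]),A@st["contact_force"],A@st["ft_torque"])
save(s,"w19z",(270,170,370,253),8)
E
```

```text
t: 25.8
eef_pos: [0.6459, 0.0052, 0.1818]
tcp_rot: [-0.46, 0.537, -0.536, 0.461]
contact_force: [1.9, 7.0, 0.1]
grip_width: 0.28
[0.64589473 0.00522117 0.18180228] [[ 0.03315806 -0.01093449  0.09680228]] [-0.37452636  6.68748676  0.0928389 ] [ 1.69533738e+00 -3.56092146e-03 -7.68854920e-04]
```

View pics/w19z.png

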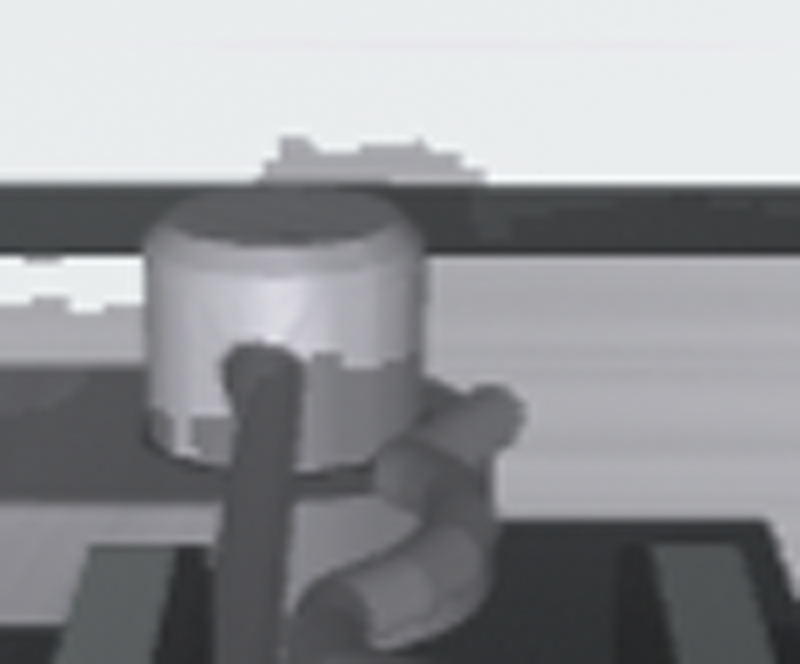

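```bash
python3 -m jog '[{"linear":[-0.001,-0.005,0],"twist":0,"grip":1},{"linear":[-0.002,-0.01,0],"twist":0,"grip":1},{"linear":[-0.002,-0.015,0],"twist":0,"grip":1},{"linear":[-0.003,-0.02,0],"twist":0,"grip":1},{"linear":[-0.004,-0.025,0],"twist":0,"grip":1},{"linear":[-0.005,-0.03,0],"twist":0,"grip":1},{"linear":[-0.005,-0.03,0],"twist":0,"grip":1},{"linear":[-0.005,-0.03,0],"twist":0,"grip":1},{"linear":[-0.005,-0.03,0],"twist":0,"grip":1},{"linear":[-0.005,-0.03,0],"twist":0,"grip":1}]'
python3 - <<'E'
from h import *
import pickle
s=r.snapshot("wrist");st=r.read_state();print(st["eef_pos"],loc(st["eef_pos"]),A@st["contact_force"],A@st["ft_torque"])
save(s,"w20z",(270,170,370,253),8)
E
```

```text
t: 26.85
eef_pos: [0.6456, 0.0041, 0.1816]
tcp_rot: [-0.46, 0.537, -0.536, 0.461]
contact_force: [1.5, 7.7, -1.7]
grip_width: 0.273
[0.64566665 0.00410408 0.18160796] [[ 0.03310357 -0.01207332  0.09660796]] [ 0.16033406  8.46063679 -1.18600974] [ 1.92486462  0.04722425 -0.05617779]
```

View pics/w20z.png

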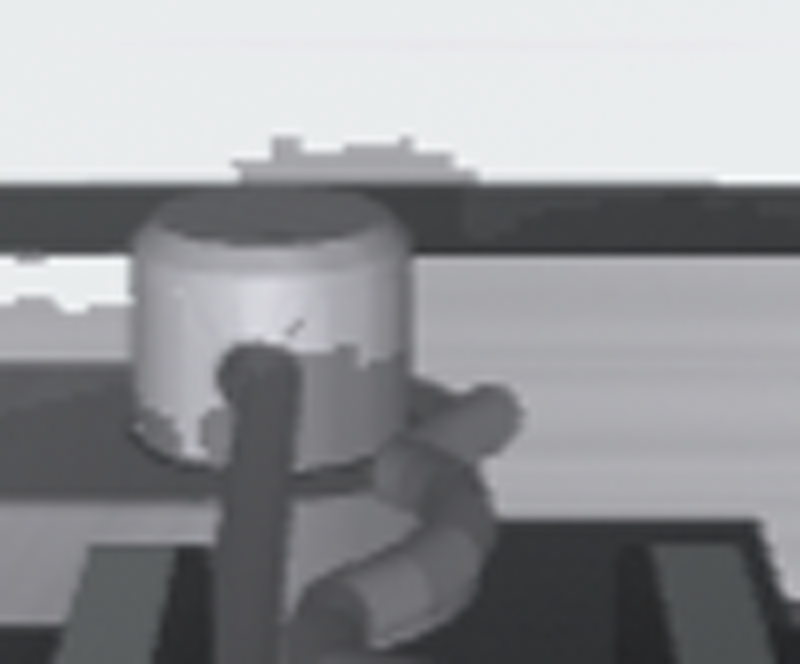

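```bash
python3 -m jog '[{"linear":[-0.001,-0.005,0],"twist":0,"grip":1},{"linear":[-0.002,-0.01,0],"twist":0,"grip":1},{"linear":[-0.002,-0.014,0],"twist":0,"grip":1},{"linear":[-0.003,-0.018,0],"twist":0,"grip":1},{"linear":[-0.003,-0.02,0],"twist":0,"grip":1},{"linear":[-0.003,-0.02,0],"twist":0,"grip":1},{"linear":[-0.003,-0.02,0],"twist":0,"grip":1},{"linear":[-0.003,-0.02,0],"twist":0,"grip":1},{"linear":[-0.003,-0.02,0],"twist":0,"grip":1},{"linear":[-0.003,-0.02,0],"twist":0,"grip":1}]'
python3 - <<'E'
from h import *
import pickle
s=r.snapshot("wrist");st=r.read_state();print(st["eef_pos"],loc(st["eef_pos"]),A@st["contact_force"],A@st["ft_torque"])
save(s,"w21z",(270,170,370,253),8)
k=dict(box=(270,170),k=8)
pickle.dump((s,st),open("w21.pkl","wb"))
E
```

```text
t: 27.9
eef_pos: [0.6455, 0.0034, 0.1815]
tcp_rot: [-0.46, 0.537, -0.536, 0.461]
contact_force: [2.2, 8.9, -1.5]
grip_width: 0.282
[0.64549371 0.00338782 0.18149   ] [[ 0.03304225 -0.01280761  0.09649   ]] [ 0.56213271  8.76936898 -1.21361136] [ 2.08392058 -0.05159833  0.02470427]
```

View pics/w21z.png

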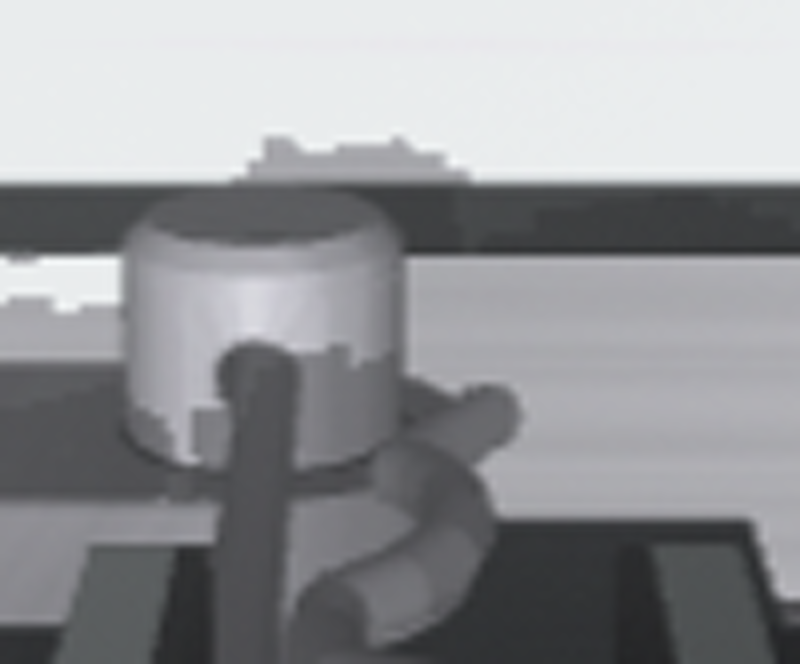

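```bash
python3 - <<'E'
from h import *
import pickle
s,st=pickle.load(open("w21.pkl","rb"));k=dict(box=(270,170),k=8)
for x in(250,253,256): print(cyl(s,zp(x,375,**k)))
print(loc(at_z(s,[zp(263.5,300,**k)],.085)))
E
```

```text
(array([0.03312488, 0.00063769, 0.01198304]), np.float64(0.05316598849492047))
(array([0.03312874, 0.00039373, 0.01199354]), np.float64(0.032817005182695515))
(array([0.03313091, 0.00015013, 0.01199906]), np.float64(0.012511410011608739))
[[3.57995286e-02 1.95151182e-04 1.38777878e-17]]
```

```bash
python3 -m jog '[{"linear":[-0.001,-0.005,0],"twist":0,"grip":1},{"linear":[-0.002,-0.01,0],"twist":0,"grip":1},{"linear":[-0.002,-0.01,0],"twist":0,"grip":1},{"linear":[-0.002,-0.01,0],"twist":0,"grip":1},{"linear":[-0.001,0,0],"twist":0,"grip":1},{"linear":[0.001,0.01,0],"twist":0,"grip":1},{"linear":[0.003,0.02,0],"twist":0,"grip":1},{"linear":[0.005,0.035,0],"twist":0,"grip":1},{"linear":[0.007,0.05,0],"twist":0,"grip":1},{"linear":[0.007,0.05,0],"twist":0,"grip":1}]'
python3 - <<'E'
from h import *
import pickle
s=r.snapshot("wrist");st=r.read_state();print(st["eef_pos"],loc(st["eef_pos"]),A@st["contact_force"],A@st["ft_torque"])
save(s,"w22z",(270,170,370,253),8)
pickle.dump((s,st),open("w22.pkl","wb"))
E
```

```text
t: 28.95
eef_pos: [0.6457, 0.0043, 0.1815]
tcp_rot: [-0.46, 0.537, -0.537, 0.46]
contact_force: [1.5, 4.6, -1.0]
grip_width: 0.277
[0.64570572 0.00426912 0.18148955] [[ 0.03311693 -0.01190425  0.09648955]] [ 0.49729117  4.63948786 -1.52001804] [1.22378263 0.03154785 0.05268448]
```

View pics/w22z.png

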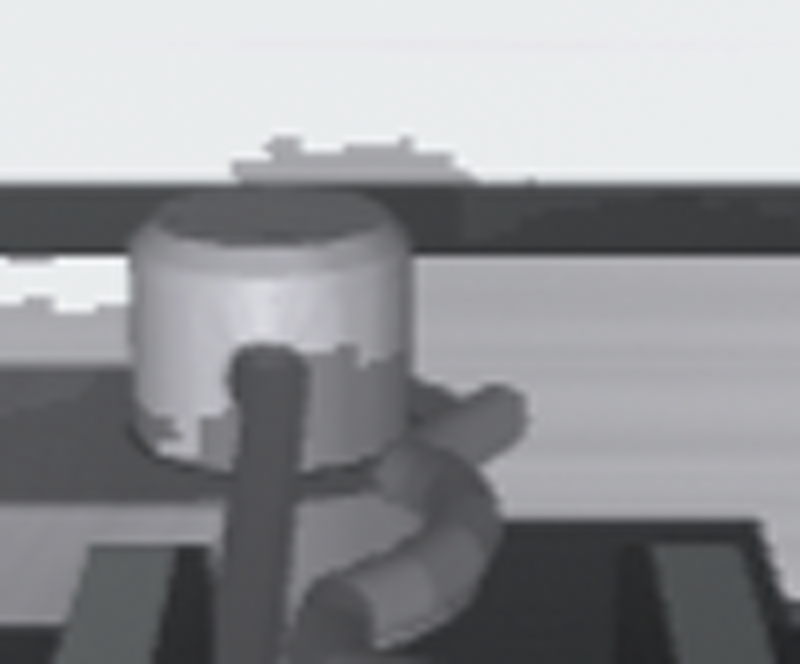

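```bash
python3 -m jog '[{"linear":[0.002,0.012,0],"twist":0,"grip":1},{"linear":[0.004,0.024,0],"twist":0,"grip":1},{"linear":[0.005,0.036,0],"twist":0,"grip":1},{"linear":[0.005,0.036,-0.01],"twist":0,"grip":1},{"linear":[0.005,0.036,-0.02],"twist":0,"grip":1},{"linear":[0.005,0.036,-0.03],"twist":0,"grip":1},{"linear":[0.005,0.036,-0.045],"twist":0,"grip":1},{"linear":[0.005,0.036,-0.06],"twist":0,"grip":1},{"linear":[0.005,0.036,-0.06],"twist":0,"grip":1},{"linear":[0.005,0.036,-0.06],"twist":0,"grip":1}]'
python3 - <<'E'
from h import *
import pickle
s=r.snapshot("wrist");st=r.read_state();print(st["eef_pos"],loc(st["eef_pos"]),A@st["contact_force"],A@st["ft_torque"])
save(s,"w23z",(270,170,370,253),8)
pickle.dump((s,st),open("w23.pkl","wb"))
E
```

```text
t: 30.0
eef_pos: [0.646, 0.0056, 0.1787]
tcp_rot: [0.46, -0.537, 0.537, -0.46]
contact_force: [-0.2, 0.2, -0.2]
grip_width: 0.277
[0.6459867  0.00570421 0.17873658] [[ 0.03317504 -0.01044306  0.09373658]] [-0.04296637 -0.30674973 -0.72101332] [0.02080382 0.01387159 0.0199423 ]
```

View pics/w23z.png

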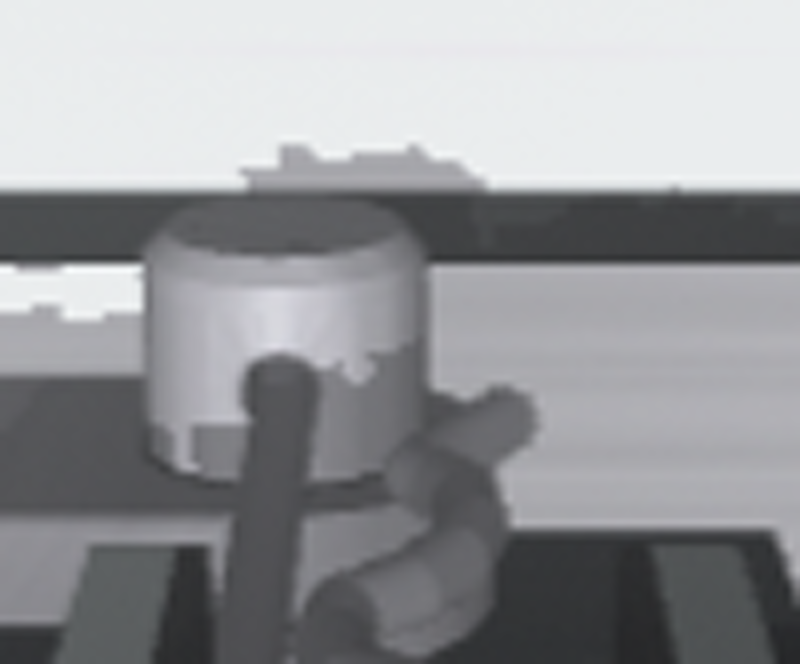

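```bash
python3 -m jog '[{"linear":[0.001,0.008,-0.02],"twist":0,"grip":1},{"linear":[0.001,0.008,-0.045],"twist":0,"grip":1},{"linear":[0.001,0.008,-0.07],"twist":0,"grip":1},{"linear":[0.001,0.008,-0.095],"twist":0,"grip":1},{"linear":[0.001,0.008,-0.12],"twist":0,"grip":1},{"linear":[0.001,0.008,-0.145],"twist":0,"grip":1},{"linear":[0.001,0.008,-0.17],"twist":0,"grip":1},{"linear":[0.001,0.008,-0.19],"twist":0,"grip":1},{"linear":[0.001,0.008,-0.19],"twist":0,"grip":1},{"linear":[0.001,0.008,-0.19],"twist":0,"grip":1}]'
python3 - <<'E'
from h import *
import pickle
s=r.snapshot("wrist");st=r.read_state();print(st["eef_pos"],loc(st["eef_pos"]),A@st["contact_force"],A@st["ft_torque"])
save(s,"w24z",(260,180,380,280),6.5)
E
```

```text
t: 31.05
eef_pos: [0.6461, 0.0062, 0.1693]
tcp_rot: [-0.46, 0.537, -0.537, 0.46]
contact_force: [-0.2, 0.2, -0.6]
grip_width: 0.276
[0.64609596 0.00621952 0.16934769] [[ 0.03320416 -0.0099171   0.08434769]] [-0.13438608  0.33152394 -1.72232265] [ 0.04009786  0.00730192 -0.01536546]
```

View pics/w24z.png

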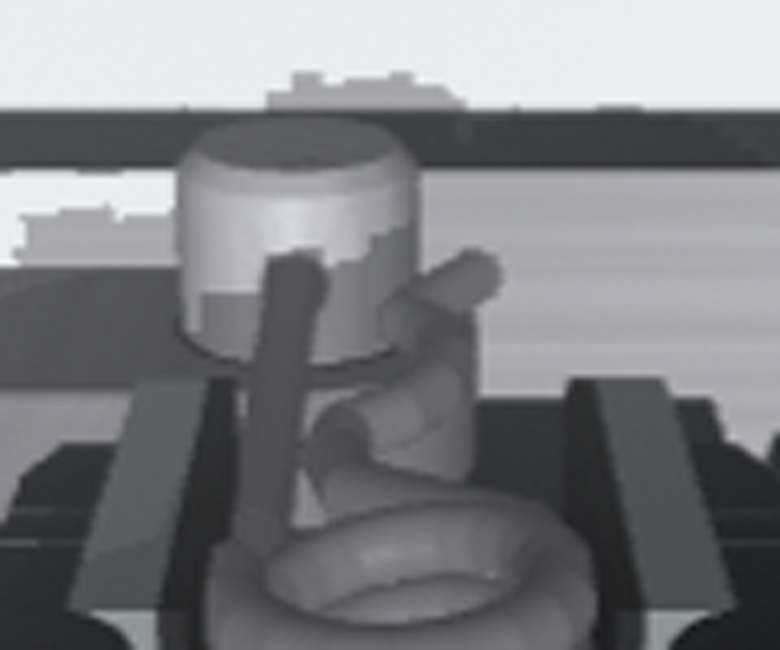

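```bash
python3 -m jog '[{"linear":[0,0,-0.03],"twist":0,"grip":1},{"linear":[0,0,-0.06],"twist":0,"grip":1},{"linear":[0,0,-0.09],"twist":0,"grip":1},{"linear":[0,0,-0.12],"twist":0,"grip":1},{"linear":[0,0,-0.15],"twist":0,"grip":1},{"linear":[0,0,-0.18],"twist":0,"grip":1},{"linear":[0,0,-0.21],"twist":0,"grip":1},{"linear":[0,0,-0.23],"twist":0,"grip":1},{"linear":[0,0,-0.23],"twist":0,"grip":1},{"linear":[0,0,-0.23],"twist":0,"grip":1}]'
python3 - <<'E'
from h import *
import pickle
s=r.snapshot("wrist");st=r.read_state();print(st["eef_pos"],loc(st["eef_pos"]),A@st["contact_force"],A@st["ft_torque"])
save(s,"w25z",(260,180,380,280),6.5)
E
```

```text
t: 32.1
eef_pos: [0.646, 0.0062, 0.1578]
tcp_rot: [-0.46, 0.537, -0.537, 0.46]
contact_force: [-0.7, 0.0, -0.5]
grip_width: 0.278
[0.64610121 0.00624311 0.15787281] [[ 0.03320574 -0.00989299  0.07287281]] [-1.12003801  0.49547638 -0.57648042] [ 0.0394892   0.00764935 -0.01618944]
```

View pics/w25z.png

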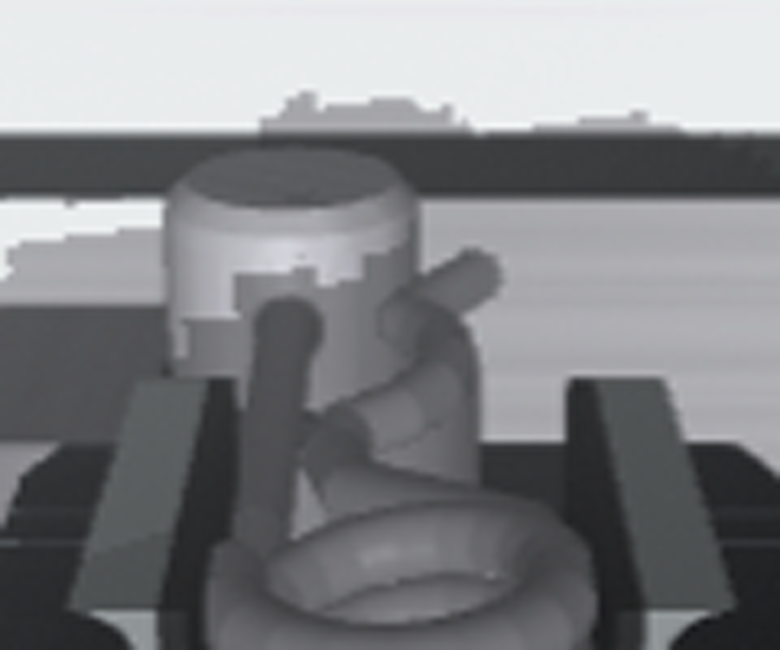

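```bash
python3 -m jog '[{"linear":[0,0,-0.02],"twist":0,"grip":1},{"linear":[0,0,-0.04],"twist":0,"grip":1},{"linear":[0,0,-0.06],"twist":0,"grip":1},{"linear":[0,0,-0.08],"twist":0,"grip":1},{"linear":[0,0,-0.1],"twist":0,"grip":1},{"linear":[0,0,-0.12],"twist":0,"grip":1},{"linear":[0,0,-0.14],"twist":0,"grip":1},{"linear":[0,0,-0.16],"twist":0,"grip":1},{"linear":[0,0,-0.16],"twist":0,"grip":1},{"linear":[0,0,-0.16],"twist":0,"grip":1}]'
python3 - <<'E'
from h import *
st=r.read_state();print(st["eef_pos"],loc(st["eef_pos"]),A@st["contact_force"],A@st["ft_torque"])
E
```

```text
t: 33.15
eef_pos: [0.6461, 0.0058, 0.1499]
tcp_rot: [0.46, -0.537, 0.537, -0.46]
contact_force: [-0.6, -2.7, 2.8]
grip_width: 0.274
[0.64614788 0.00582364 0.14991373] [[ 0.03331604 -0.01030038  0.06491373]] [-0.17286138 -2.73140279  2.83752707] [-6.96816917e-01 -7.78721639e-02 -2.65024805e-04]
```

```bash
python3 -m jog '[{"linear":[0,0,-0.015],"twist":0,"grip":1},{"linear":[0,0,-0.03],"twist":0,"grip":1},{"linear":[0,0,-0.045],"twist":0,"grip":1},{"linear":[0,0,-0.06],"twist":0,"grip":1},{"linear":[0,0,-0.075],"twist":0,"grip":1},{"linear":[0,0,-0.09],"twist":0,"grip":1},{"linear":[0,0,-0.1],"twist":0,"grip":1},{"linear":[0,0,-0.11],"twist":0,"grip":1},{"linear":[0,0,-0.12],"twist":0,"grip":1},{"linear":[0,0,-0.12],"twist":0,"grip":1}]'
python3 - <<'E'
from h import *
s=r.snapshot("wrist");st=r.read_state();print(st["eef_pos"],loc(st["eef_pos"]),A@st["contact_force"],A@st["ft_torque"])
save(s,"w26z",(260,180,380,280),6.5)
E
```

```text
t: 34.15
eef_pos: [0.6456, 0.0061, 0.1425]
tcp_rot: [-0.461, 0.537, -0.536, 0.46]
contact_force: [-1.3, -3.8, -0.5]
grip_width: 0.278
[0.64552956 0.00606614 0.14237257] [[ 0.0326679  -0.01015534  0.05737257]] [ 0.78834346 -4.62133474 -0.83654001] [-1.00724319 -0.05932792  0.04158017]
```

View pics/w26z.png

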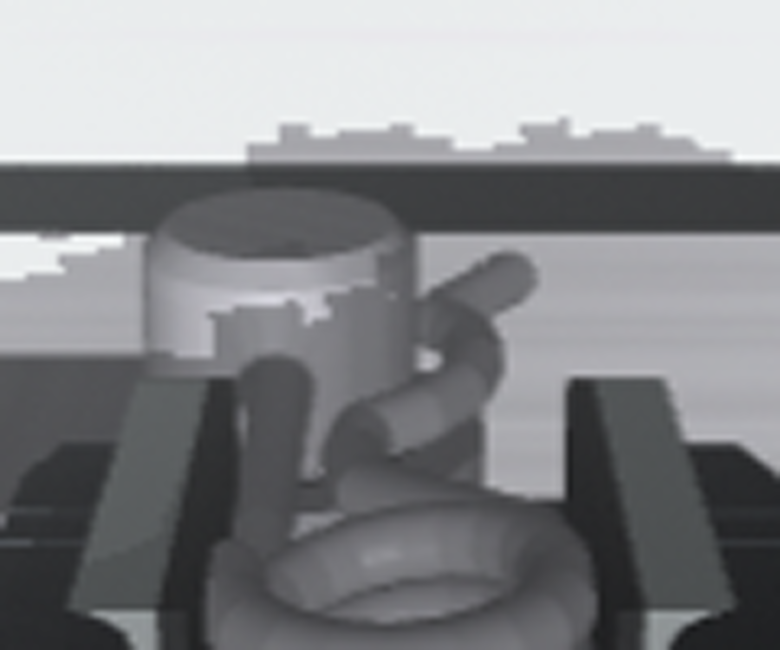

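```bash
python3 -m jog '[{"linear":[0,0,-0.015],"twist":0,"grip":1},{"linear":[0,0,-0.03],"twist":0,"grip":1},{"linear":[0,0,-0.045],"twist":0,"grip":1},{"linear":[0,0,-0.06],"twist":0,"grip":1},{"linear":[0,0,-0.075],"twist":0,"grip":1},{"linear":[0,0,-0.09],"twist":0,"grip":1},{"linear":[0,0,-0.105],"twist":0,"grip":1},{"linear":[0,0,-0.12],"twist":0,"grip":1},{"linear":[0,0,-0.135],"twist":0,"grip":1},{"linear":[0,0,-0.135],"twist":0,"grip":1}]'
python3 - <<'E'
from h import *
s=r.snapshot("wrist");st=r.read_state();print(st["eef_pos"],loc(st["eef_pos"]),A@st["contact_force"],A@st["ft_torque"])
save(s,"w27z",(260,180,380,280),6.5)
E
```

```text
t: 35.2
eef_pos: [0.6458, 0.0063, 0.1364]
tcp_rot: [-0.46, 0.537, -0.537, 0.46]
contact_force: [-0.3, -5.4, -4.1]
grip_width: 0.276
[0.64583706 0.0063386  0.1364666 ] [[ 0.0329301  -0.00983904  0.0514666 ]] [ 0.47815973 -4.76701947 -4.82482266] [-0.96995358  0.03768452  0.03698795]
```

View pics/w27z.png

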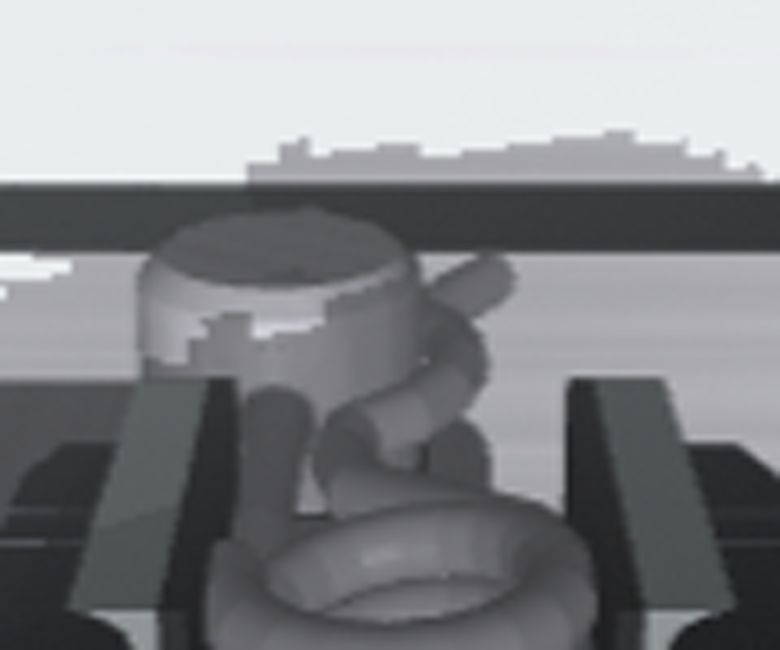

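```bash
python3 -m jog '[{"linear":[0,0,-0.01],"twist":0,"grip":1},{"linear":[0,0,-0.02],"twist":0,"grip":1},{"linear":[0,0,-0.03],"twist":0,"grip":1},{"linear":[0,0,-0.04],"twist":0,"grip":1},{"linear":[0,0,-0.05],"twist":0,"grip":1},{"linear":[0,0,-0.06],"twist":0,"grip":1},{"linear":[0,0,-0.06],"twist":0,"grip":1},{"linear":[0,0,-0.06],"twist":0,"grip":1},{"linear":[0,0,-0.06],"twist":0,"grip":1},{"linear":[0,0,-0.06],"twist":0,"grip":1}]'
python3 - <<'E'
from h import *
s=r.snapshot("wrist");st=r.read_state();print(st["eef_pos"],loc(st["eef_pos"]),A@st["contact_force"],A@st["ft_torque"])
save(s,"w28z",(260,180,380,280),6.5)
E
```

```text
t: 36.25
eef_pos: [0.6462, 0.0064, 0.1344]
tcp_rot: [0.46, -0.537, 0.537, -0.46]
contact_force: [0.2, -2.4, 0.6]
grip_width: 0.275
[0.64621745 0.00639063 0.13437239] [[ 0.03329805 -0.00972942  0.04937239]] [ 1.22081598 -1.85826533  1.09646967] [-0.36429655 -0.01891814 -0.04357083]
```

View pics/w28z.png

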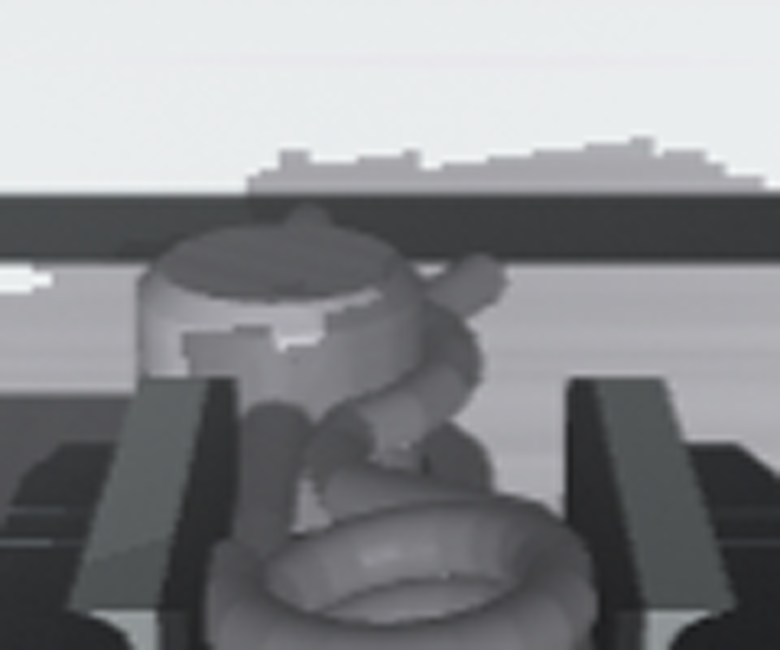

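```bash
python3 -m jog '[{"linear":[0,0,-0.006],"twist":0,"grip":1},{"linear":[0,0,-0.012],"twist":0,"grip":1},{"linear":[0,0,-0.018],"twist":0,"grip":1},{"linear":[0,0,-0.024],"twist":0,"grip":1},{"linear":[0,0,-0.03],"twist":0,"grip":1},{"linear":[0,0,-0.03],"twist":0,"grip":1},{"linear":[0,0,-0.03],"twist":0,"grip":1},{"linear":[0,0,-0.03],"twist":0,"grip":1},{"linear":[0,0,-0.03],"twist":0,"grip":1},{"linear":[0,0,-0.03],"twist":0,"grip":1}]'
python3 - <<'E'
from h import *
st=r.read_state();print(st["eef_pos"],loc(st["eef_pos"]),A@st["contact_force"],A@st["ft_torque"])
E
```

```text
t: 37.3
eef_pos: [0.6464, 0.0058, 0.1334]
tcp_rot: [0.46, -0.536, 0.537, -0.46]
contact_force: [-1.2, -4.1, 5.1]
grip_width: 0.279
[0.64639007 0.00584483 0.13335962] [[ 0.03355214 -0.01024239  0.04835962]] [-0.59039466 -4.24167352  5.11855893] [-0.57034118 -0.00715241 -0.01267963]
```

```bash
python3 -m jog '[{"linear":[0,0,-0.006],"twist":0,"grip":1},{"linear":[0,0,-0.012],"twist":0,"grip":1},{"linear":[0,0,-0.018],"twist":0,"grip":1},{"linear":[0,0,-0.024],"twist":0,"grip":1},{"linear":[0,0,-0.03],"twist":0,"grip":1},{"linear":[0,0,-0.03],"twist":0,"grip":1},{"linear":[0,0,-0.03],"twist":0,"grip":1},{"linear":[0,0,-0.03],"twist":0,"grip":1},{"linear":[0,0,-0.03],"twist":0,"grip":1},{"linear":[0,0,-0.03],"twist":0,"grip":1}]'
python3 - <<'E'
from h import *
s=r.snapshot("wrist");st=r.read_state();print(st["eef_pos"],loc(st["eef_pos"]),A@st["contact_force"],A@st["ft_torque"])
save(s,"w29z",(260,180,380,280),6.5)
s=r.snapshot("scene");save(s,"s29",(300,150,400,230),8)
E
```

```text
t: 38.3
eef_pos: [0.6466, 0.0058, 0.133]
tcp_rot: [0.46, -0.536, 0.538, -0.461]
contact_force: [-1.9, -3.2, 8.4]
grip_width: 0.276
[0.64664011 0.00576588 0.1330402 ] [[ 0.03381132 -0.01028215  0.0480402 ]] [-1.17097982 -4.00224295  9.4822872 ] [-0.61971225  0.17985665  0.10641254]
```

View pics/w29z.png

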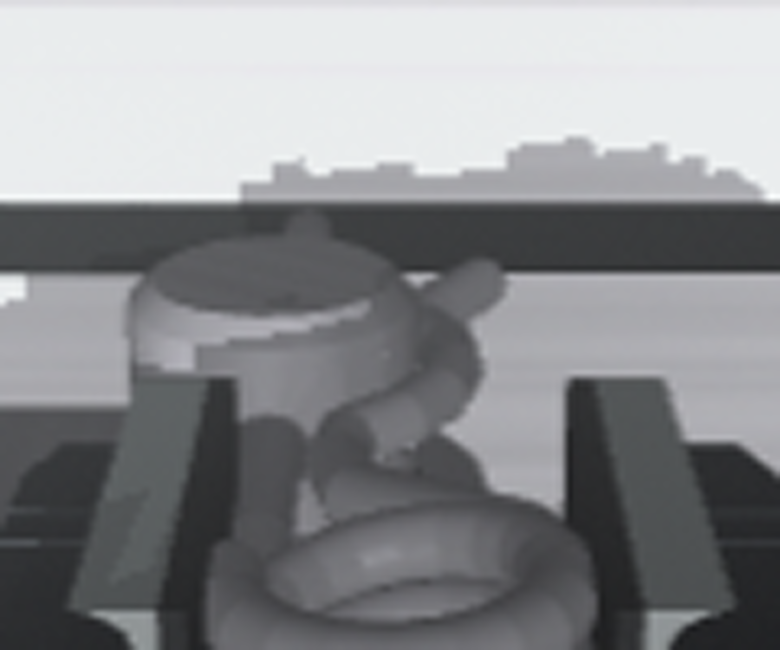

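View pics/s29.png

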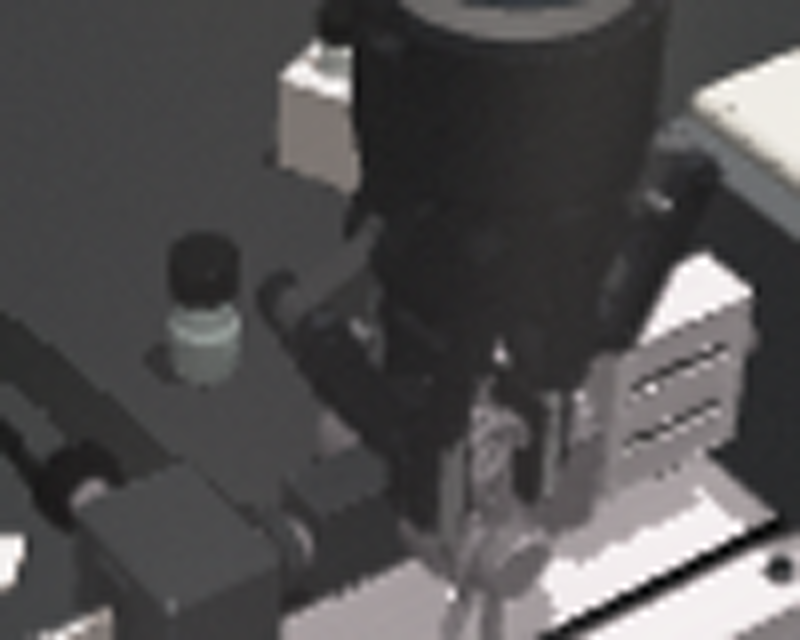

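```bash
python3 -m jog '[{"linear":[0,0,-0.006],"twist":0,"grip":1},{"linear":[0,0,-0.012],"twist":0,"grip":1},{"linear":[0,0,-0.018],"twist":0,"grip":1},{"linear":[0,0,-0.024],"twist":0,"grip":1},{"linear":[0,0,-0.03],"twist":0,"grip":1},{"linear":[0,0,-0.03],"twist":0,"grip":1},{"linear":[0,0,-0.03],"twist":0,"grip":1},{"linear":[0,0,-0.03],"twist":0,"grip":1},{"linear":[0,0,-0.03],"twist":0,"grip":1},{"linear":[0,0,-0.03],"twist":0,"grip":1}]'
python3 - <<'E'
from h import *
st=r.read_state();print(st["eef_pos"],loc(st["eef_pos"]),A@st["contact_force"],A@st["ft_torque"])
E
```

```text
t: 39.4
eef_pos: [0.647, 0.0056, 0.1326]
tcp_rot: [0.459, -0.536, 0.538, -0.461]
contact_force: [-2.3, -4.0, 10.7]
grip_width: 0.278
[0.64704084 0.00561647 0.13256089] [[ 0.03423018 -0.01036849  0.04756089]] [-1.64109922 -4.34838141 10.72858274] [-0.67818438  0.14139321  0.04130936]
```

```bash
python3 -m jog '[{"linear":[0,0,0.02],"twist":0,"grip":1},{"linear":[0,0,0.04],"twist":0,"grip":1},{"linear":[0,0,0.04],"twist":0,"grip":0.6},{"linear":[0,0,0.04],"twist":0,"grip":0.4},{"linear":[0,0,0.04],"twist":0,"grip":0.3},{"linear":[0,0,0.04],"twist":0,"grip":0.2},{"linear":[0,0,0.04],"twist":0,"grip":0.1},{"linear":[0,0,0.04],"twist":0,"grip":0},{"linear":[0,0,0.04],"twist":0,"grip":0},{"linear":[0,0,0.04],"twist":0,"grip":0}]'
python3 - <<'E'
from h import *
s=r.snapshot("wrist");st=r.read_state();print(st["eef_pos"],loc(st["eef_pos"]),A@st["contact_force"],A@st["ft_torque"])
save(s,"w30z",(250,180,390,300),5.7)
E
```

```text
t: 40.4
eef_pos: [0.646, 0.0063, 0.1313]
tcp_rot: [-0.46, 0.537, -0.537, 0.46]
contact_force: [-0.4, -0.1, 0.1]
grip_width: 0.504
[0.64603397 0.00627482 0.1314464 ] [[ 0.03313445 -0.00987194  0.0464464 ]] [-0.18077651  0.87760041  0.14910972] [-0.02708254 -0.01503792  0.04608406]
```

View pics/w30z.png

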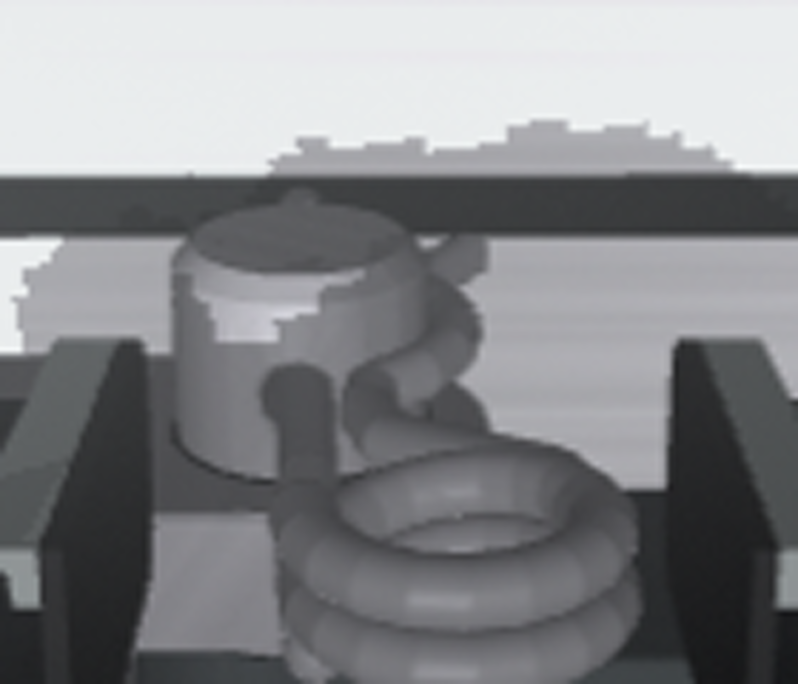

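```bash
python3 -m jog '[{"linear":[0,0,0.1],"twist":0,"grip":-0.3},{"linear":[0,0,0.3],"twist":0,"grip":-0.3},{"linear":[0,0,0.6],"twist":0,"grip":-0.3},{"linear":[0,0,1],"twist":0,"grip":-0.3},{"linear":[0,0,1.5],"twist":0,"grip":-0.3},{"linear":[0,0,2],"twist":0,"grip":-0.3},{"linear":[0,0,2.4],"twist":0,"grip":-0.3},{"linear":[0,0,2.8],"twist":0,"grip":-0.3},{"linear":[0,0,3],"twist":0,"grip":-0.3},{"linear":[0,0,3],"twist":0,"grip":-0.3}]'
python3 - <<'E'
from h import *
import pickle
s=r.snapshot("wrist");st=r.read_state();print(st["eef_pos"])
pickle.dump((s,st),open("w31.pkl","wb"));save(s,"w31z",(270,140,390,240),6.5)
s=r.snapshot("scene");save(s,"s31",(320,160,400,225),9.5)
pickle.dump(s,open("s31.pkl","wb"))
E
```

```text
t: 41.45
eef_pos: [0.6465, 0.0062, 0.2848]
tcp_rot: [0.459, -0.536, 0.538, -0.461]
contact_force: [0.3, -0.5, -0.6]
grip_width: 0.646
[0.64629476 0.00618648 0.28274166]
```

View pics/w31z.png

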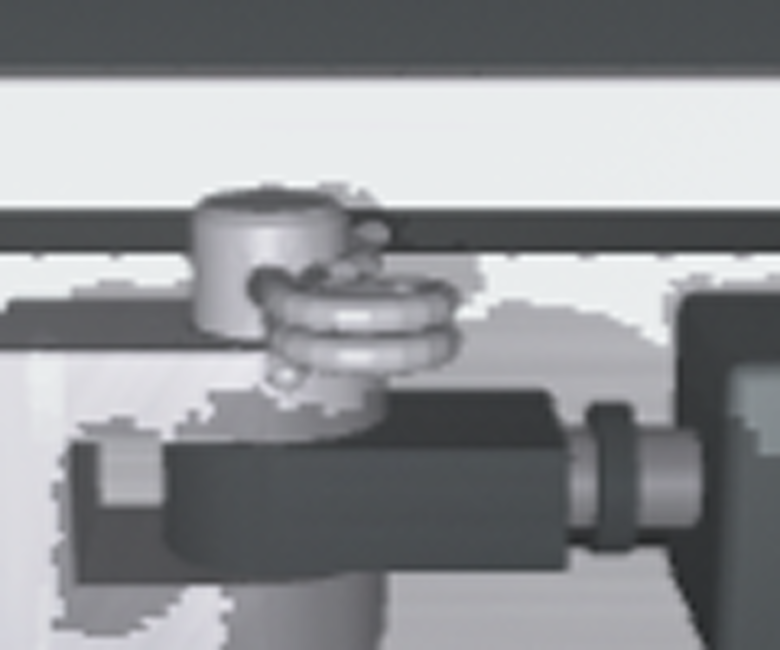

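View pics/s31.png

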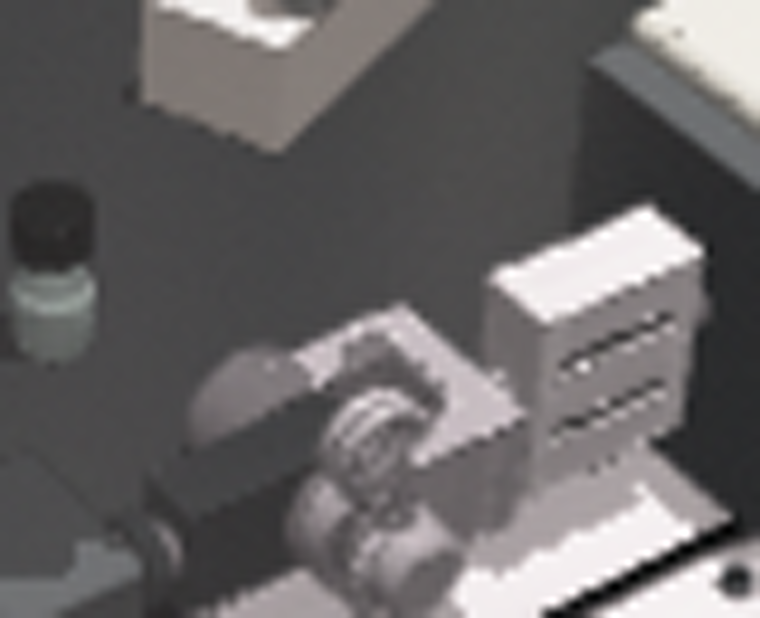

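```bash
python3 - <<'E'
from h import *
import pickle
w,st=pickle.load(open("w31.pkl","rb"));s=pickle.load(open("s31.pkl","rb"))
k=dict(box=(270,140),k=6.5)
print("entry",cyl(w,zp(268,285,**k)))
uw=zp(362,325,**k);us=zp(372,438,box=(320,160),k=9.5)
print("coil",loc(tri([(w,uw),(s,us)])))
# calibrate scene camera offset with a known point: clevis top far corner / pin end centre
print("scene pinend pred",proj(s,wor([[.044,0,0]])),"zoom seen ~(435,565)",zp(435,565,box=(320,160),k=9.5))
from scipy.spatial.transform import Rotation as R
for th in(0,.05,.1):
  for d in(0,.004,.008):
    c=np.array([.033,-.0105*np.cos(th)+np.sin(th)*(.046+d)*-1,.046*np.cos(th)+d-.0105*np.sin(th)*0])
    pw=proj(w,wor(c))[0];ps=proj(s,wor(c))[0]
    print(th,d,((pw-[270,140])*6.5).round(),((ps-[320,160])*9.5).round())
E
```

```text
entry (array([3.29389891e-02, 4.01515992e-05, 1.19999328e-02]), np.float64(0.0033459728448307752))
coil [[ 0.03427183 -0.01420594  0.0466562 ]]
scene pinend pred [[366.01694877 221.58882752]] zoom seen ~(435,565) [365.3421052631579, 219.0263157894737]
0 0 [338. 338.] [383. 429.]
0 0.004 [338. 346.] [384. 415.]
0 0.008 [338. 354.] [385. 402.]
0.05 0 [355. 338.] [375. 433.]
0.05 0.004 [357. 346.] [375. 420.]
0.05 0.008 [359. 354.] [375. 407.]
0.1 0 [372. 338.] [367. 437.]
0.1 0.004 [376. 345.] [366. 424.]
0.1 0.008 [379. 353.] [366. 412.]
```

```bash
python3 -m jog '[{"linear":[0.3,0,0],"twist":1,"grip":-0.3},{"linear":[0.7,0,0],"twist":2,"grip":-0.3},{"linear":[1.1,0,0],"twist":3,"grip":-0.3},{"linear":[1.5,0,0],"twist":4,"grip":-0.3},{"linear":[1.9,-0.1,0],"twist":5,"grip":-0.3},{"linear":[2.1,-0.13,-0.3],"twist":6,"grip":-0.3},{"linear":[2.13,-0.13,-0.7],"twist":7,"grip":-0.3},{"linear":[2.13,-0.13,-1.1],"twist":8,"grip":-0.3},{"linear":[2.13,-0.13,-1.5],"twist":9,"grip":-0.3},{"linear":[2.13,-0.13,-1.7],"twist":10,"grip":-0.3}]'
python3 - <<'E'
from h import *
import pickle
s=r.snapshot("wrist");st=r.read_state();print(st["eef_pos"],s["pose"][:3,3])
pickle.dump((s,st),open("w32.pkl","wb"));save(s,"w32")
p=proj(s,wor([[.033,0,0],[.044,0,0],[.033,-.0105,.046]]));print(p)
c=p[1];x0=int(np.clip(c[0]-60,0,520));y0=int(np.clip(c[1]-60,0,300));save(s,"w32z",(x0,y0,x0+120,y0+100),6.5);print(x0,y0)
E
```

```text
t: 42.55
eef_pos: [0.7514, -0.0003, 0.1913]
tcp_rot: [0.698, -0.116, 0.111, -0.698]
contact_force: [0.1, -0.1, -0.2]
grip_width: 0.648
[ 7.51159831e-01 -2.28304660e-04  1.89890112e-01] [0.77392872 0.06421438 0.30787473]
[[180.11605586 228.84037019]
 [194.53110913 226.49941334]
 [153.29956973 272.14083404]]
134 166
```

View pics/w32.png

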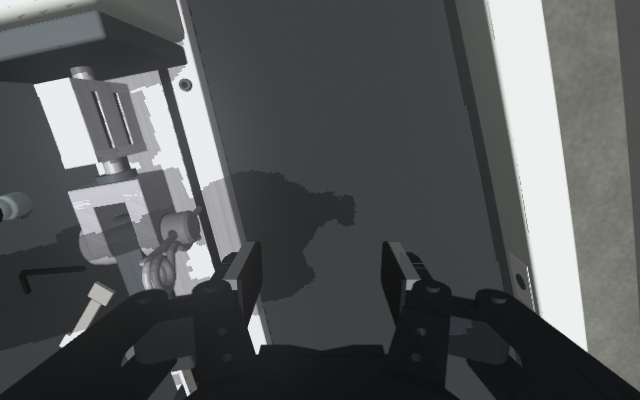

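View pics/w32z.png

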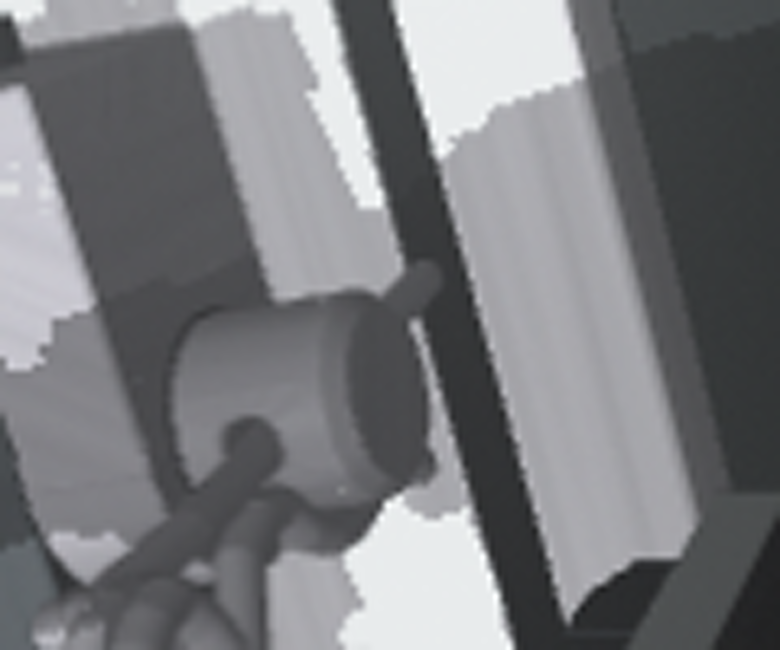

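```bash
python3 - <<'E'
from h import *
import pickle
s,st=pickle.load(open("w32.pkl","rb"))
z=lambda p:((p-[134,166])*6.5+3).round()
for th in(0,.05,.1):
  for d in(0,.004,.008):
    l=.042-d
    pts=[[.033,l*np.sin(th),-l*np.cos(th)],[.033,-.0105*np.cos(th)-(.046+d)*np.sin(th),(.046+d)*np.cos(th)-.0105*np.sin(th)]]
    print(th,d,[z(q).tolist() for q in proj(s,wor(pts))])
print("pin end centre",z(proj(s,wor([[.044,0,0]]))),z(proj(s,wor([[.033,0,.012]]))))
E
```

```text
0 0 [[437.0, 297.0], [128.0, 693.0]]
0 0.004 [[426.0, 306.0], [107.0, 714.0]]
0 0.008 [[414.0, 316.0], [84.0, 736.0]]
0.05 0 [[432.0, 282.0], [139.0, 712.0]]
0.05 0.004 [[422.0, 292.0], [118.0, 735.0]]
0.05 0.008 [[411.0, 303.0], [97.0, 759.0]]
0.1 0 [[428.0, 267.0], [150.0, 729.0]]
0.1 0.004 [[417.0, 279.0], [130.0, 754.0]]
0.1 0.008 [[407.0, 291.0], [110.0, 781.0]]
pin end centre [[396. 396.]] [[256. 452.]]
```

```bash
python3 - <<'E'
from h import *
s=r.snapshot("top");save(s,"t33",(210,110,460,260),3.2)
s=r.snapshot("scene");save(s,"s33",(170,120,460,300),2.7)
print(r.read_state()["contact_force"])
E
```

```text
[ 0.13754854  0.24212761 -0.23284499]
```

View pics/s33.png

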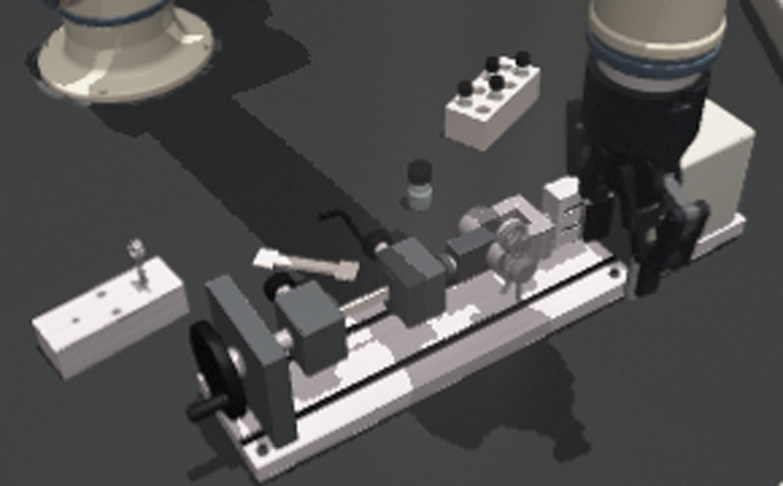

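View pics/t33.png

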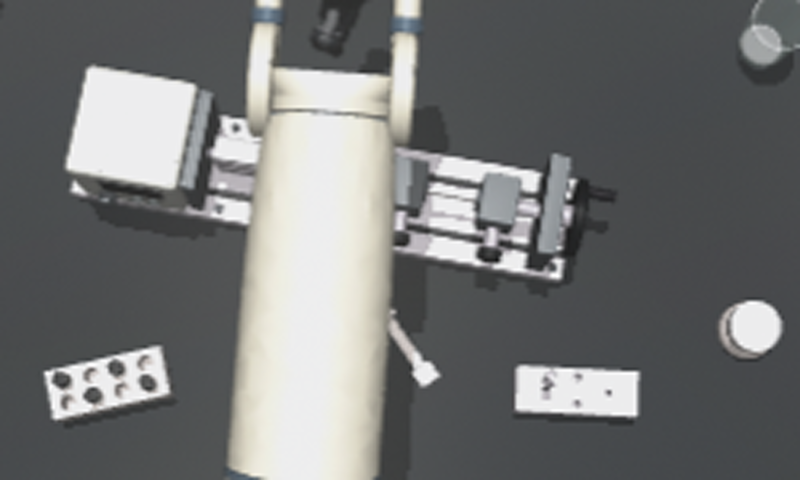

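The scene camera shows the clip standing on the pin at about (513,245) in the zoomed picture. The small clip, vial, hex key and specimen are where they were, and the robot is clear of everything.

```bash
python3 -c "
from workcell import r
print(r.job_done())"
```

```text
the job is handed in; nothing more can be done
None
```

I pushed the pin fully home and snapped the larger R-clip on round it, then handed the job in at about 43 s. The hand-in gives no verdict.

- **Pin:** I pushed the head in until it stopped moving. The force rose to about 14.5 N with no further travel. A later picture put the cross-hole at 32.9 mm along the pin axis, against 33 mm when home.
- **Clip:** The hole was about 0.155 rad off upright. I put the straight leg about 4–5 mm into it and turned the pin upright with a side force of about 9 N. Then I pressed the clip down, and the force dropped through the snap and rose again to about 11 N at the stop.
- **Last checks:** With the gripper off, the side view showed the straight leg right through the pin and the bent leg wrapped round it. The tip was within about 1 mm of where it should be when home. The arm read no contact force, and I saw nothing else on the bench moved, though the arm hid part of the last top view and I did not check the amber jar.

**Not clean:**
- The released clip leans about 0.06 rad along the stand, from play in the hole and a slight turn of the pin.
- The coil height from the scene camera did not match the wrist views. The scene camera's picture was about 2.5 pixels off there, so I relied on the wrist views.
- During the last press the clip tilted or slipped slightly in the grip, about 1 mm.

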